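# Tilt the sorting tray and scoop the wooden eggs into the bowl

### The arm

A 6-joint arm with a two-finger parallel gripper is mounted at the origin on the work surface. World frame = base frame: x ahead of the robot, y to its left, z up, the work surface at z = 0. Lengths are in m, angles in rad, forces in N, time in s.
With the tool pointing down it reaches from about 0.25 to 0.725 m from the base axis. Payload 4 kg.
Tool frame: the origin (TCP) lies where the fingers leave the gripper's body, on its centre line; the fingertips stand 73 mm ahead of it and the grasp point (between the pads) lies 54 mm ahead of it (bot.tips_ahead is the z of the fingertips in the tool frame, in m); z points along the fingers, y is the direction in which the jaws open and shut (so a half turn about z gives the same grasp; the last joint's range is limited). The gripper opens to 85 mm and grips with 20 to 120 N. Pads are 22 mm wide; open, the fingers measure 114 mm over their backs; the gripper's body (76 mm by 85 mm) begins 54 mm behind the grasp point. The pads swing forward as they close: fully open they stand 13 mm farther back than shut.
Start: joints at [-1.103, 0.241, 0.005, 1.335, 0, 1.571], TCP at [0.225, -0.446, 0.304] pointing down, gripper open.
Joint ranges: [-2.72, 2.72], [-1.05, 1.87], [-1.09, 1.28], [-1.99, 2.15], [-1.42, 1.44], [-3.14, 3.14]. Speed limits (rad/s): [2.79, 2.79, 3.14, 3.14, 3.14, 3.14].

### API

Orientations are given as a unit quaternion [x, y, z, w].
In Python, from workcell import readout, camera, get_calibration, order, bot gives the robot as it stands.
- The arm moves only by the tool send_rows, never from a script. Its argument "moves" is a list of rows, each a list of 3 entries, a list of its own where there are three numbers: the shift along the tool's x, y, z in mm, then the turn, a rotation vector about the tool's x, y, z in rad, then the finger opening in mm, from 0 to 85.4. In form: [[[dx, dy, dz], [ax, ay, az], grip], ...]. A call has 1 to 12 rows; each row is the pose to reach, as a shift and turn from the pose measured when the call began, along the tool's axes at that moment; what a row does not reach only later rows make up. A row lasts 1/12 s, in which the tool goes at most 41.7 mm and 7.16 degrees, less where a joint would pass 70% of its speed; a pose out of reach is approached as far as the arm can. A call with a gripper value outside its range is refused whole. The fingers move at their own pace and stop on an object; the grip force is fixed at half the most. Time passes only in rows, so rows that repeat a pose let the fingers close. It gives the time, the measured TCP pose, the force and the opening at its end, in the units of the state.
- readout.get_obs(): the state, without advancing time (a new reading comes with each control period).
- camera(name): name is "scene" or "top" or "wrist"; returns the picture (384x512x3 uint8, red, green, blue); there is no depth.
- get_calibration(name): a dict with "fx", "fy", "cx", "cy" (pixels), "R" (3x3) and "t" (3): a world point X has camera coordinates R X + t. Camera axes: x right, y down, z forward; pixel columns grow to the right and rows downward; lengths in m; the calibration is good to about 2 mm. The wrist camera is an equidistant fisheye: a pixel r from the principal point sees the ray r / f radians off the axis. A picture is of the moment at which its call begins: read the wrist's pose just before it. get_calibration takes no time and is no camera call; for the wrist camera it gives the pose at the moment of the call.
- order.job_done(): hands the job in, once; it reports no verdict.
The state is a dict: "clock": time; "joint_pos": joint angles; "joint_vel": joint speeds; "tau": joint torques, N m; "eef_pos": TCP position; "tool_rot": TCP orientation; "ft_force": force on the tool from outside, world axes, zero at the start; "ft_torque": the same for the moment, N m; "grip_width": finger opening in m.
Only numpy, scipy, OpenCV 4.12 (cv2) and the standard library are available. Lean on these libraries where they do the work, as an engineer would, in place of code of your own. Each camera call takes 0.05 s, during which the arm holds its last target. There are 200 camera calls.

### The job

Five freshly primed wooden eggs lie spread over the shallow hinged tray: lift the tray by its handle all the way up to its stop, so that they roll together into its narrow end, and leave it tilted. Then, with the scoop and without touching the eggs with the gripper, bring at least three of them into the white bowl; the rest stay in the tray. Finish by laying the scoop back flat in the pocket of its wooden rest, and leave the paint jars, cup, brush and marker where they are.

Things in the scene. Friction and masses are not known exactly. Their poses are not given: they have to be found in the camera images.
- stand: Fixed low wooden base frame of the tilting tray, 325 mm long, 188 mm wide, 34 mm high. Origin on the table below the middle of the tray's length and width; x points level from the tray's hinge (its narrow end, towards the robot) to the handle end, y to the left seen along x, z up. The hinge axis lies at x = -140 mm, 40 mm above the table, parallel to y.
- tray (a joint): Angle of the tray about its hinge, rad: 0 = lying flat, grows as the handle end rises, 0.31 = upper stop. Friction stays hold it at any angle; 9 to 13 N straight up at the handle raises it. Plain aluminium tray: flat floor 4 mm thick whose underside passes through the hinge axis, smooth; walls 4 mm thick, 76 mm high above the floor's top face round the narrow part, 46 mm along the flare, 34 mm along the wide part and 24 mm at the handle end.
- tray_mid (a point): Point on the tray floor's top face, mid length and width; moves with the tray; x along the floor to the handle end, z out of it. It lies 140 mm in x and 4 mm in z from the hinge axis. Inside: narrow-end wall at x = -134 mm; 136 mm wide up to x = -36; sides flare to 200 mm wide at x = 60, then run straight to the handle-end wall at x = 136 mm.
- tray_handle (a point): Middle of the tray's handle, a steel bar of 12 mm diameter and 104 mm length along y, 46 mm outside the handle-end wall and 16 mm above the floor's top face (x = 186 mm, z = 16 mm from point tray_mid); held by two lugs 42 mm either side of the middle; moves and turns with the tray.
- scoop: Scoop of sheet aluminium with a wooden handle, 227 mm long and 98 mm high in all. Flat-bottomed pan 127 mm long (x -72 to +55), 126 mm wide, floor 3 mm thick (2 mm at the lip), open in front at -x, side walls that rise from 15 mm behind the lip to 42 mm high, 85 mm behind it, back wall 41 mm high at x = +55. Origin in the underside, at the middle of the pan's width; x points from the mouth to the handle, z up out of the pan. About 0.21 kg.
- scoop_grip (a point): Middle of the scoop's straight wooden handle, where to grip it: 113 mm in x and 64 mm in z from the scoop's origin. The handle is 24 mm wide (y) and 22 mm thick, and slopes up by 30 degrees away from the pan, from x = 57, z = 32 mm to x = 155, z = 88 mm.
- scoop_lip (a point): Middle of the scoop's front lip, on the underside (x = -72 mm, z = 0).
- rest: Fixed wooden rest for the scoop's pan, 170 by 168 by 16 mm, with a rectangular pocket 10 mm deep, 136 mm long (x) and 132 mm wide (y), its middle 8.5 mm behind (-x) the origin; the scoop's pan fits it with 3 mm to spare on each side across and 4.5 mm lengthwise. Origin on the table; a seated scoop has its origin 6 mm above it, centred, its x along the rest's x. The handle reaches out over the rim at +x.
- bowl: Loose white ceramic bowl, 190 mm across its rim, 65 mm high, 0.55 kg; origin in the middle of its underside.
- egg1: Wooden egg, 60 mm long and 40 mm thick, 24 to 48 g; origin at the middle of its length on its axis, x along its length. It rolls.
- egg2: Wooden egg, 60 mm long and 40 mm thick, 24 to 48 g; origin at the middle of its length on its axis, x along its length. It rolls.
- egg3: Wooden egg, 60 mm long and 40 mm thick, 24 to 48 g; origin at the middle of its length on its axis, x along its length. It rolls.
- egg4: Wooden egg, 60 mm long and 40 mm thick, 24 to 48 g; origin at the middle of its length on its axis, x along its length. It rolls.
- egg5: Wooden egg, 60 mm long and 40 mm thick, 24 to 48 g; origin at the middle of its length on its axis, x along its length. It rolls.
- jar_a: Small paint jar, 40 mm across and 42 mm high, loose; origin under its centre. Not to be moved.
- jar_b: Another such paint jar. Not to be moved.
- cup: Clear plastic water cup, empty, 72 mm across and 88 mm high, loose; origin under its centre. Not to be moved.
- brush: Paint brush about 190 mm long lying on the table, loose. Not to be moved.
- marker: Black marker pen 125 mm long lying on the table, loose. Not to be moved.
Things that resemble listed ones, but are neither listed nor needed, are in the scene too. Several things have the shape of the rest; the one meant has the colours described above.

How it is judged:
On the way, in this order (a step that is already met when the one before it is completed fails the run):
1. the tray has been raised to its stop (value of joint tray above 0.285 rad), for 0.3 s.
2. at least one egg is carried in the scoop, above the tray (((x of egg1 in the frame of scoop between -0.072 and 0.056 m and y of egg1 in the frame of scoop between -0.064 and 0.064 m and z of egg1 in the frame of scoop between 0.01 and 0.09 m and height (world z) of egg1 above 0.13 m) or (x of egg2 in the frame of scoop between -0.072 and 0.056 m and y of egg2 in the frame of scoop between -0.064 and 0.064 m and z of egg2 in the frame of scoop between 0.01 and 0.09 m and height (world z) of egg2 above 0.13 m) or (x of egg3 in the frame of scoop between -0.072 and 0.056 m and y of egg3 in the frame of scoop between -0.064 and 0.064 m and z of egg3 in the frame of scoop between 0.01 and 0.09 m and height (world z) of egg3 above 0.13 m) or (x of egg4 in the frame of scoop between -0.072 and 0.056 m and y of egg4 in the frame of scoop between -0.064 and 0.064 m and z of egg4 in the frame of scoop between 0.01 and 0.09 m and height (world z) of egg4 above 0.13 m) or (x of egg5 in the frame of scoop between -0.072 and 0.056 m and y of egg5 in the frame of scoop between -0.064 and 0.064 m and z of egg5 in the frame of scoop between 0.01 and 0.09 m and height (world z) of egg5 above 0.13 m)) and height (world z) of scoop above 0.11 m), for 0.1 s.
3. at least three eggs lie in the bowl ((((horizontal distance between egg1 and bowl below 0.085 m and z of egg1 in the frame of bowl between 0 and 0.1 m) and (horizontal distance between egg2 and bowl below 0.085 m and z of egg2 in the frame of bowl between 0 and 0.1 m) and (horizontal distance between egg3 and bowl below 0.085 m and z of egg3 in the frame of bowl between 0 and 0.1 m)) or ((horizontal distance between egg1 and bowl below 0.085 m and z of egg1 in the frame of bowl between 0 and 0.1 m) and (horizontal distance between egg2 and bowl below 0.085 m and z of egg2 in the frame of bowl between 0 and 0.1 m) and (horizontal distance between egg4 and bowl below 0.085 m and z of egg4 in the frame of bowl between 0 and 0.1 m)) or ((horizontal distance between egg1 and bowl below 0.085 m and z of egg1 in the frame of bowl between 0 and 0.1 m) and (horizontal distance between egg2 and bowl below 0.085 m and z of egg2 in the frame of bowl between 0 and 0.1 m) and (horizontal distance between egg5 and bowl below 0.085 m and z of egg5 in the frame of bowl between 0 and 0.1 m)) or ((horizontal distance between egg1 and bowl below 0.085 m and z of egg1 in the frame of bowl between 0 and 0.1 m) and (horizontal distance between egg3 and bowl below 0.085 m and z of egg3 in the frame of bowl between 0 and 0.1 m) and (horizontal distance between egg4 and bowl below 0.085 m and z of egg4 in the frame of bowl between 0 and 0.1 m)) or ((horizontal distance between egg1 and bowl below 0.085 m and z of egg1 in the frame of bowl between 0 and 0.1 m) and (horizontal distance between egg3 and bowl below 0.085 m and z of egg3 in the frame of bowl between 0 and 0.1 m) and (horizontal distance between egg5 and bowl below 0.085 m and z of egg5 in the frame of bowl between 0 and 0.1 m)) or ((horizontal distance between egg1 and bowl below 0.085 m and z of egg1 in the frame of bowl between 0 and 0.1 m) and (horizontal distance between egg4 and bowl below 0.085 m and z of egg4 in the frame of bowl between 0 and 0.1 m) and (horizontal distance between egg5 and bowl below 0.085 m and z of egg5 in the frame of bowl between 0 and 0.1 m)) or ((horizontal distance between egg2 and bowl below 0.085 m and z of egg2 in the frame of bowl between 0 and 0.1 m) and (horizontal distance between egg3 and bowl below 0.085 m and z of egg3 in the frame of bowl between 0 and 0.1 m) and (horizontal distance between egg4 and bowl below 0.085 m and z of egg4 in the frame of bowl between 0 and 0.1 m)) or ((horizontal distance between egg2 and bowl below 0.085 m and z of egg2 in the frame of bowl between 0 and 0.1 m) and (horizontal distance between egg3 and bowl below 0.085 m and z of egg3 in the frame of bowl between 0 and 0.1 m) and (horizontal distance between egg5 and bowl below 0.085 m and z of egg5 in the frame of bowl between 0 and 0.1 m)) or ((horizontal distance between egg2 and bowl below 0.085 m and z of egg2 in the frame of bowl between 0 and 0.1 m) and (horizontal distance between egg4 and bowl below 0.085 m and z of egg4 in the frame of bowl between 0 and 0.1 m) and (horizontal distance between egg5 and bowl below 0.085 m and z of egg5 in the frame of bowl between 0 and 0.1 m)) or ((horizontal distance between egg3 and bowl below 0.085 m and z of egg3 in the frame of bowl between 0 and 0.1 m) and (horizontal distance between egg4 and bowl below 0.085 m and z of egg4 in the frame of bowl between 0 and 0.1 m) and (horizontal distance between egg5 and bowl below 0.085 m and z of egg5 in the frame of bowl between 0 and 0.1 m)))), for 0.2 s.
At the end, for the whole second after the job is handed in: At rest: three or more eggs within 85 mm of the bowl's axis and under 100 mm above its foot, the others in tray or bowl; tray above 0.26 rad; bowl upright; scoop in its pocket within 6 mm of centre, under 3.5 mm above its seat, level within 0.05 and square within 0.08 rad ((((horizontal distance between egg1 and bowl below 0.085 m and z of egg1 in the frame of bowl between 0 and 0.1 m) and (horizontal distance between egg2 and bowl below 0.085 m and z of egg2 in the frame of bowl between 0 and 0.1 m) and (horizontal distance between egg3 and bowl below 0.085 m and z of egg3 in the frame of bowl between 0 and 0.1 m)) or ((horizontal distance between egg1 and bowl below 0.085 m and z of egg1 in the frame of bowl between 0 and 0.1 m) and (horizontal distance between egg2 and bowl below 0.085 m and z of egg2 in the frame of bowl between 0 and 0.1 m) and (horizontal distance between egg4 and bowl below 0.085 m and z of egg4 in the frame of bowl between 0 and 0.1 m)) or ((horizontal distance between egg1 and bowl below 0.085 m and z of egg1 in the frame of bowl between 0 and 0.1 m) and (horizontal distance between egg2 and bowl below 0.085 m and z of egg2 in the frame of bowl between 0 and 0.1 m) and (horizontal distance between egg5 and bowl below 0.085 m and z of egg5 in the frame of bowl between 0 and 0.1 m)) or ((horizontal distance between egg1 and bowl below 0.085 m and z of egg1 in the frame of bowl between 0 and 0.1 m) and (horizontal distance between egg3 and bowl below 0.085 m and z of egg3 in the frame of bowl between 0 and 0.1 m) and (horizontal distance between egg4 and bowl below 0.085 m and z of egg4 in the frame of bowl between 0 and 0.1 m)) or ((horizontal distance between egg1 and bowl below 0.085 m and z of egg1 in the frame of bowl between 0 and 0.1 m) and (horizontal distance between egg3 and bowl below 0.085 m and z of egg3 in the frame of bowl between 0 and 0.1 m) and (horizontal distance between egg5 and bowl below 0.085 m and z of egg5 in the frame of bowl between 0 and 0.1 m)) or ((horizontal distance between egg1 and bowl below 0.085 m and z of egg1 in the frame of bowl between 0 and 0.1 m) and (horizontal distance between egg4 and bowl below 0.085 m and z of egg4 in the frame of bowl between 0 and 0.1 m) and (horizontal distance between egg5 and bowl below 0.085 m and z of egg5 in the frame of bowl between 0 and 0.1 m)) or ((horizontal distance between egg2 and bowl below 0.085 m and z of egg2 in the frame of bowl between 0 and 0.1 m) and (horizontal distance between egg3 and bowl below 0.085 m and z of egg3 in the frame of bowl between 0 and 0.1 m) and (horizontal distance between egg4 and bowl below 0.085 m and z of egg4 in the frame of bowl between 0 and 0.1 m)) or ((horizontal distance between egg2 and bowl below 0.085 m and z of egg2 in the frame of bowl between 0 and 0.1 m) and (horizontal distance between egg3 and bowl below 0.085 m and z of egg3 in the frame of bowl between 0 and 0.1 m) and (horizontal distance between egg5 and bowl below 0.085 m and z of egg5 in the frame of bowl between 0 and 0.1 m)) or ((horizontal distance between egg2 and bowl below 0.085 m and z of egg2 in the frame of bowl between 0 and 0.1 m) and (horizontal distance between egg4 and bowl below 0.085 m and z of egg4 in the frame of bowl between 0 and 0.1 m) and (horizontal distance between egg5 and bowl below 0.085 m and z of egg5 in the frame of bowl between 0 and 0.1 m)) or ((horizontal distance between egg3 and bowl below 0.085 m and z of egg3 in the frame of bowl between 0 and 0.1 m) and (horizontal distance between egg4 and bowl below 0.085 m and z of egg4 in the frame of bowl between 0 and 0.1 m) and (horizontal distance between egg5 and bowl below 0.085 m and z of egg5 in the frame of bowl between 0 and 0.1 m))) and ((horizontal distance between egg1 and bowl below 0.085 m and z of egg1 in the frame of bowl between 0 and 0.1 m) or (x of egg1 in the frame of tray_mid between -0.134 and 0.136 m and y of egg1 in the frame of tray_mid between -0.1 and 0.1 m and z of egg1 in the frame of tray_mid between 0.01 and 0.09 m)) and ((horizontal distance between egg2 and bowl below 0.085 m and z of egg2 in the frame of bowl between 0 and 0.1 m) or (x of egg2 in the frame of tray_mid between -0.134 and 0.136 m and y of egg2 in the frame of tray_mid between -0.1 and 0.1 m and z of egg2 in the frame of tray_mid between 0.01 and 0.09 m)) and ((horizontal distance between egg3 and bowl below 0.085 m and z of egg3 in the frame of bowl between 0 and 0.1 m) or (x of egg3 in the frame of tray_mid between -0.134 and 0.136 m and y of egg3 in the frame of tray_mid between -0.1 and 0.1 m and z of egg3 in the frame of tray_mid between 0.01 and 0.09 m)) and ((horizontal distance between egg4 and bowl below 0.085 m and z of egg4 in the frame of bowl between 0 and 0.1 m) or (x of egg4 in the frame of tray_mid between -0.134 and 0.136 m and y of egg4 in the frame of tray_mid between -0.1 and 0.1 m and z of egg4 in the frame of tray_mid between 0.01 and 0.09 m)) and ((horizontal distance between egg5 and bowl below 0.085 m and z of egg5 in the frame of bowl between 0 and 0.1 m) or (x of egg5 in the frame of tray_mid between -0.134 and 0.136 m and y of egg5 in the frame of tray_mid between -0.1 and 0.1 m and z of egg5 in the frame of tray_mid between 0.01 and 0.09 m)) and value of joint tray above 0.26 rad and horizontal distance between scoop and rest below 0.006 m and z of scoop in the frame of rest between 0.003 and 0.0095 m and angle between scoop's own z axis and vertical below 0.05 rad and angle between the x axis of scoop and the x axis of rest, either way round below 0.08 rad and angle between bowl's own z axis and vertical below 0.1 rad and linear speed of scoop below 0.02 m/s and linear speed of each of egg1, egg2, egg3, egg4, egg5 below 0.05 m/s); the robot touches nothing.
It fails at once if the gripper touches an egg (contact force between the fingers and egg1 above 0.5 N or contact force between the fingers and egg2 above 0.5 N or contact force between the fingers and egg3 above 0.5 N or contact force between the fingers and egg4 above 0.5 N or contact force between the fingers and egg5 above 0.5 N).
It fails at once if a paint jar, the cup, the brush or the marker is moved by more than 25 mm (distance of any of jar_a, jar_b, cup, brush, marker from where it was at the start of the episode above 0.025 m).
It also fails if it takes over 72 s, if anything falls off the work surface, if the arm or the gripper's body presses on something with over 40 N, if the wrist force passes 120 N, or if a joint passes its speed limit or range.

## Working session

There is one attempt and no reset: what is moved stays moved. The work goes in short steps, Python scripts to look and compute and a tool call to move; the robot and the scene stay as the last step left them, time stands still between calls to the robot, and variables do not carry over. Pictures are saved under pics/ and viewed, about 8 in all and at most 12, crops included, and the job is handed in when it is done.

Besides the shell and the picture viewer there is one more tool, called after "Request:" in YAML: its name, and indented under it one key for each argument. send_rows: Moves the arm, as the interface text tells. Its arguments: {"type":"object","properties":{"moves":{"type":"array","items":{"type":"array"}}},"required":["moves"]}

```bash
ls; mkdir -p pics
cat > h.py <<'E'
import numpy as np, cv2
from scipy.spatial.transform import Rotation as Rn
from workcell import readout, camera, get_calibration, order, bot
def ray(cal,px):
    R,t=np.array(cal["R"]),np.array(cal["t"]); C=-R.T@t
    d=np.array([(px[0]-cal["cx"])/cal["fx"],(px[1]-cal["cy"])/cal["fy"],1.]); return C,R.T@(d/np.linalg.norm(d))
def rayw(cal,px):
    R,t=np.array(cal["R"]),np.array(cal["t"]); C=-R.T@t
    u=np.array([(px[0]-cal["cx"])/cal["fx"],(px[1]-cal["cy"])/cal["fy"]]); r=np.hypot(*u)
    d=np.r_[np.sin(r)*u/max(r,1e-9),np.cos(r)]; return C,R.T@d
def onz(cr,z): C,d=cr; return C+d*(z-C[2])/d[2]
def tri(*crs):
    A=np.zeros((3,3));b=np.zeros(3)
    for C,d in crs: P=np.eye(3)-np.outer(d,d); A+=P;b+=P@C
    X=np.linalg.solve(A,b); return X,[np.linalg.norm((np.eye(3)-np.outer(d,d))@(X-C)) for C,d in crs]
def snap(n,f):
    im=camera(n); cv2.imwrite('pics/'+f,cv2.cvtColor(im,cv2.COLOR_RGB2BGR)); return im
def proj(cal,X):
    p=np.array(cal["R"])@X+np.array(cal["t"]); return np.array([cal["fx"]*p[0]/p[2]+cal["cx"],cal["fy"]*p[1]/p[2]+cal["cy"]])
E
python3 - <<'E'
from h import *
a=snap('scene','s0.png');b=snap('top','t0.png')
cv2.imwrite('pics/t0b.png',cv2.resize(cv2.imread('pics/t0.png'),(800,600),interpolation=cv2.INTER_CUBIC))
cv2.imwrite('pics/s0b.png',cv2.resize(cv2.imread('pics/s0.png'),(800,600),interpolation=cv2.INTER_CUBIC))
for n in('scene','top'):
  c=get_calibration(n); print(n,{k:np.round(v,3).tolist() for k,v in c.items()}, np.round(-np.array(c['R']).T@np.array(c['t']),3))
o=readout.get_obs(); print(o)
E
```

```text
pics
scene {'fx': 353.081, 'fy': 353.081, 'cx': 253.073, 'cy': 195.975, 'R': [[0.198, 0.98, -0.013], [0.817, -0.173, -0.551], [-0.542, 0.099, -0.835]], 't': [-0.079, -0.366, 1.339]} [ 1.041 -0.118  0.915]
top {'fx': 353.009, 'fy': 353.009, 'cx': 248.741, 'cy': 193.609, 'R': [[-0.023, -1.0, -0.005], [-0.983, 0.024, -0.184], [0.184, 0.0, -0.983]], 't': [0.01, 0.475, 0.907]} [ 0.3   -0.002  0.978]
{'clock': 0.1, 'joint_pos': array([-1.10298551e+00,  2.41352136e-01,  3.89556048e-03,  1.33522476e+00,
        2.56354349e-05,  1.57079334e+00]), 'joint_vel': array([ 0.00081016, -0.00215947,  0.0031992 , -0.00237998,  0.00114047,
       -0.00030388]), 'tau': array([ 1.34296020e-03, -3.73139834e+01,  2.53009093e+01,  1.08570713e-02,
        7.37479445e-05,  2.23522210e-05]), 'eef_pos': array([ 0.22528207, -0.44590023,  0.3031086 ]), 'tool_rot': array([ 9.72767851e-01,  2.31779681e-01, -2.05981705e-04, -9.19808380e-04]), 'ft_force': array([ 0.20952339, -0.13167962,  0.03433437]), 'ft_torque': array([ 0.02019956, -0.04197774, -0.01827897]), 'grip_width': 0.08566733757137913}
```

View pics/t0b.png

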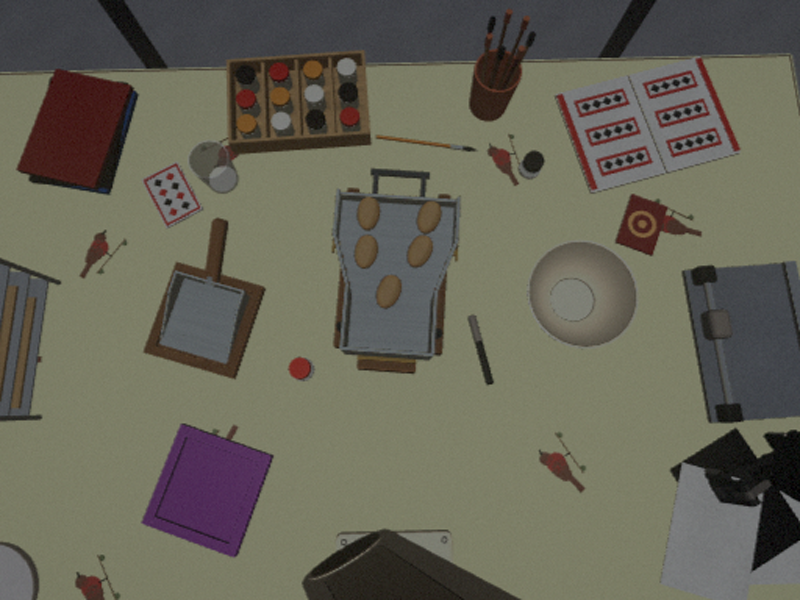

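View pics/s0b.png

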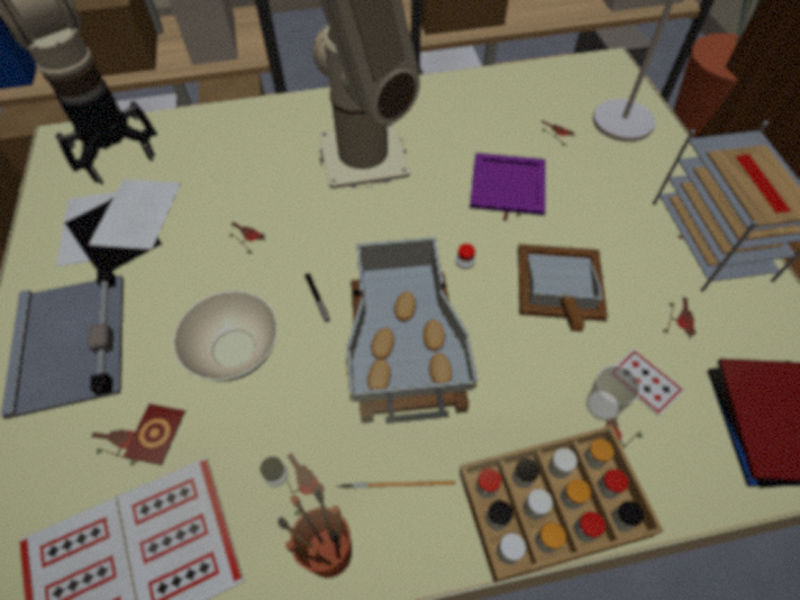

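Top view (big pixels): the tray is at about (395,270) with its handle at (400,178), five eggs in it. The scoop, in the brown rest, is at (205,318) with its handle up to (218,222). The bowl is at (583,294), the red jar at (300,369), the marker at (481,350) and the clear cup at (213,165). The scene view agrees. Next, close crops to get pixels.

Run:
```python
from h import *
t=cv2.imread('pics/t0.png');s=cv2.imread('pics/s0.png')
cal=get_calibration('top');cs=get_calibration('scene')
def tile(im,x,y,w,h): 
    r=cv2.resize(im[y:y+h,x:x+w],(400,300),interpolation=cv2.INTER_CUBIC); return cv2.convertScaleAbs(r,alpha=1.6)
A=tile(t,204,100,80,60);B=tile(t,90,135,100,75)   # scale5, 4
C=tile(s,215,205,100,75);D=tile(s,320,150,80,60)
cv2.imwrite('pics/c1.png',np.vstack([np.hstack([A,B]),np.hstack([C,D])]))
# rest mask
hsv=cv2.cvtColor(t,cv2.COLOR_BGR2HSV); 
m=((hsv[...,0]<16)&(hsv[...,1]>90)).astype(np.uint8); m[:160]=0;m[250:]=0;m[:,:85]=0;m[:,180:]=0
cn=max(cv2.findContours(m,0,2)[0],key=cv2.contourArea); h=cv2.minAreaRect(cn); bp=cv2.boxPoints(h); print('rest',h)
W=np.array([onz(ray(cal,p),.016)[:2] for p in bp]); print(W.round(4),W.mean(0)); 
e=np.diff(np.vstack([W,W[:1]]),axis=0); print(np.hypot(*e.T),np.degrees(np.arctan2(e[:,1],e[:,0])))
# bowl rim
hs=cv2.cvtColor(t,cv2.COLOR_BGR2HSV); print(t[190,350],t[190,372],t[230,300])
for n,p in dict(bowlfoot=(572,300),bowlrim=(583,294),jarred=(300,369),marker=(481,350)).items():
  z=.065 if n=='bowlrim' else (.042 if 'jar' in n else .01); print(n,onz(ray(cal,np.array(p)*.64),z).round(3))
```

```text
rest ((132.9234161376953, 197.75799560546875), (59.45804977416992, 76.68883514404297), 18.824710845947266)
[[0.4046 0.4282]
 [0.6097 0.3698]
 [0.5496 0.2088]
 [0.3489 0.2726]] [0.47820616 0.31982942]
[0.21330992 0.17180968 0.21061675 0.16524477] [ -15.8806093  -110.46934655  162.38413052   70.31796224]
[107 122 124] [119 128 127] [103 126 123]
bowlfoot [ 0.478 -0.329  0.01 ]
bowlrim [ 0.478 -0.329  0.065]
jarred [0.365 0.151 0.042]
marker [ 0.392 -0.161  0.01 ]
```

View pics/c1.png

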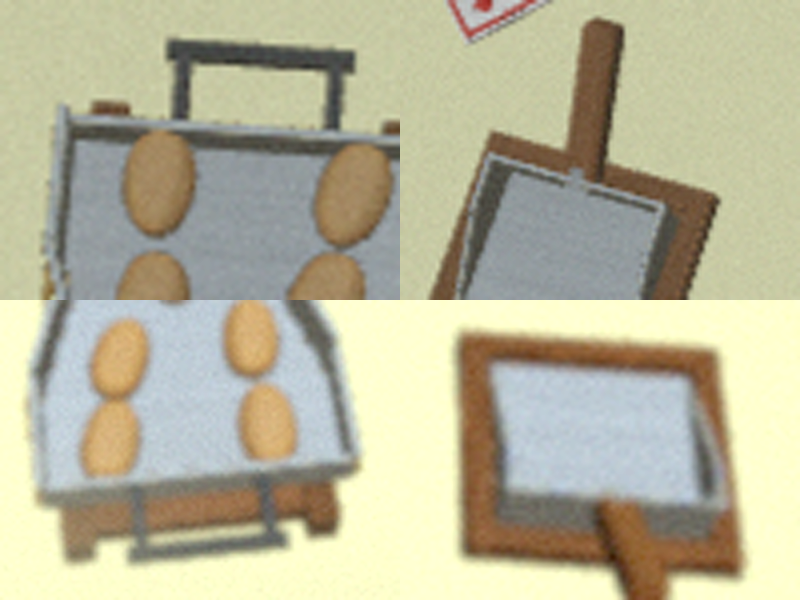

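Run:
```python
from h import *
T=get_calibration('top');S=get_calibration('scene')
P={}
for n,a,b in [('barL',(237.6,110),(286.2,265)),('barR',(274.8,112.4),(248.2,267.5)),
 ('rUL',(113,168.25),(388.4,204.4)),('rUR',(169.5,184.25),(332.6,200.6)),('rLL',(93.4,224),(383.4,160)),('rLR',(151.7,241.3),(332,156.4)),
 ('hend',(140.5,140),(576*.64,323*.64)),('bowl',(583*.64,294*.64),(226*.64,337*.64))]:
  X,r=tri(ray(T,a),ray(S,b)); P[n]=X; print(n,X.round(4),np.round(r,4))
c=lambda a,b:(a+b)/2
for l in ('rUL','rUR','rLL','rLR'): pass
x=c(P['rUL'],P['rUR'])-c(P['rLL'],P['rLR']); y=c(P['rUL'],P['rLL'])-c(P['rUR'],P['rLR'])
print('rest yaw',np.arctan2(x[1],x[0]),np.arctan2(y[1],y[0])-np.pi/2,np.hypot(*x[:2]),np.hypot(*y[:2]),sum(P[k] for k in('rUL','rUR','rLL','rLR'))/4)
b=P['barL']-P['barR']; print('bar yaw',np.arctan2(b[1],b[0])-np.pi/2,np.linalg.norm(b),c(P['barL'],P['barR']))
# tool frame at present
o=readout.get_obs(); print(Rn.from_quat(o['tool_rot']).as_matrix().round(3))
cw=get_calibration('wrist'); R=Rn.from_quat(o['tool_rot']).as_matrix()
print('wristcam in tool', (R.T@(-np.array(cw['R']).T@cw['t']-o['eef_pos'])).round(4),(np.array(cw['R'])@R).round(3),cw['fx'],cw['cx'],cw['cy'])
```

```text
barL [0.7097 0.0244 0.0566] [0.0002 0.0002]
barR [ 0.6981 -0.0757  0.0619] [0.0028 0.0028]
rUL [0.5647 0.3832 0.0059] [0.0001 0.0001]
rUR [0.5151 0.2233 0.0027] [0.001 0.001]
rLL [0.4064 0.4286 0.0146] [0.0023 0.0023]
rLR [0.356  0.2694 0.0133] [0.004 0.004]
hend [0.6119 0.2757 0.1036] [0.001 0.001]
bowl [ 0.4806 -0.3327  0.0503] [0.0018 0.0018]
rest yaw -0.28074924916369853 -0.3036488752768105 0.16517509557479582 0.16724256912163254 [0.46054664 0.32612655 0.00914287]
bar yaw -0.11525514311613949 0.10087315588349813 [ 0.7039413  -0.02563957  0.05922387]
[[ 0.893  0.451 -0.001]
 [ 0.451 -0.893  0.002]
 [ 0.    -0.002 -1.   ]]
wristcam in tool [ 0.0683  0.0001 -0.0702] [[-0.002  1.     0.   ]
 [-0.963 -0.002 -0.268]
 [-0.268 -0.001  0.963]] 297.3186396354542 251.38265111148323 192.7800709105896
```

```bash
cat >> h.py <<'E'
def Rz(a): return Rn.from_euler('z',a).as_matrix()
def grot(yaw,pitch=0.,jawalong='y'):
    """tool rotation; heading yaw, pitch outward (tool z leans to +heading); jaws along heading-y or x"""
    z=np.array([np.sin(pitch),0,-np.cos(pitch)])
    if jawalong=='y': y=np.array([0,-1.,0]); x=np.cross(y,z)   # x ~ +heading
    else: x=np.array([0,1.,0]); y=np.cross(z,x)                # x = +side, y ~ +heading
    return Rz(yaw)@np.stack([x,y,z],1)
def step(pos,R,grasp=True,cur=None):
    """print tool shift(mm)/turn from cur pose to put the grasp point (or TCP) at pos"""
    if cur is None: o=readout.get_obs(); cur=(np.array(o['eef_pos']),Rn.from_quat(o['tool_rot']).as_matrix())
    p=np.array(pos)-(R[:,2]*.054 if grasp else 0)
    print((cur[1].T@(p-cur[0])*1e3).round(1).tolist(),Rn.from_matrix(cur[1].T@R).as_rotvec().round(3).tolist())
    return p,R
def now():
    o=readout.get_obs(); R=Rn.from_quat(o['tool_rot']).as_matrix()
    print('t',round(o['clock'],2),'tcp',o['eef_pos'].round(4),'grasp',(o['eef_pos']+.054*R[:,2]).round(4),'z',R[:,2].round(3),'x',R[:,0].round(3),'F',np.round(o['ft_force'],1),'w',round(o['grip_width'],4),'q',o['joint_pos'].round(2))
    return o,R
E
python3 - <<'E'
from h import *
R=grot(-.115,0,'x')
c=step([.690,-.024,.17],R)
E
```

```text
[605.0, -166.9, 79.4] [-0.002, -0.001, -0.988]
```

Request:
send_rows:
  moves:
    - [[300, -85, 0], [0, 0, -0.5], 45]
    - [[605, -167, 0], [0, 0, -0.988], 45]
    - [[605, -167, 0], [0, 0, -0.988], 45]
    - [[605, -167, 0], [0, 0, -0.988], 45]
    - [[605, -167, 0], [0, 0, -0.988], 45]
    - [[605, -167, 0], [0, 0, -0.988], 45]
    - [[605, -167, 0], [0, 0, -0.988], 45]
    - [[605, -167, 0], [0, 0, -0.988], 45]
    - [[605, -167, 20], [0, 0, -0.988], 45]
    - [[605, -167, 40], [0, 0, -0.988], 45]
    - [[605, -167, 79], [0, 0, -0.988], 45]
    - [[605, -167, 79], [0, 0, -0.988], 45]

```text
clock: 1.1
eef_pos: [0.5932, -0.1113, 0.268]
tool_rot: [0.746, 0.665, 0.0, -0.001]
ft_force: [1.1, -0.6, 0.8]
grip_width: 0.0449
```

Run:
```python
from h import *
now()
c=step([.690,-.024,.17],grot(-.115,0,'x'))
```

```text
t 1.1 tcp [ 0.5932 -0.1113  0.268 ] grasp [ 0.5932 -0.1112  0.214 ] z [-0.     0.001 -1.   ] x [0.114 0.993 0.001] F [ 1.1 -0.6  0.8] w 0.0449 q [-0.19  0.46  0.23  1.34  0.    1.5 ]
[97.8, 86.2, 44.1] [-0.0, -0.001, 0.0]
```

Request:
send_rows:
  moves:
    - [[40, 35, 15], [0, 0, 0], 45]
    - [[80, 70, 30], [0, 0, 0], 45]
    - [[98, 86, 44], [0, 0, 0], 45]
    - [[98, 86, 44], [0, 0, 0], 45]
    - [[98, 86, 44], [0, 0, 0], 45]

```text
clock: 1.52
eef_pos: [0.6905, -0.0201, 0.2194]
tool_rot: [0.745, 0.667, -0.001, -0.003]
ft_force: [-0.3, -0.2, -0.4]
grip_width: 0.0448
```

Run:
```python
from h import *
now(); c=get_calibration('wrist'); im=snap('wrist','w1.png')
cv2.imwrite('pics/w1b.png',cv2.resize(cv2.imread('pics/w1.png'),(800,600)))
def pw(X):
    p=np.array(c['R'])@X+np.array(c['t']); r=np.hypot(p[0],p[1]); th=np.arctan2(r,p[2]); return np.array([c['cx'],c['cy']])+c['fx']*th*p[:2]/r
print(pw(np.array([.7097,.0244,.059]))/.64,pw(np.array([.6981,-.0757,.059]))/.64)
```

```text
t 1.52 tcp [ 0.6905 -0.0201  0.2194] grasp [ 0.6902 -0.0199  0.1654] z [-0.006  0.002 -1.   ] x [0.11  0.994 0.002] F [-0.3 -0.2 -0.4] w 0.0448 q [-0.03  0.68  0.46  1.37  0.    1.65]
[422.41224377 219.64556845] [418.45491023 402.67750653]
```

View pics/w1b.png

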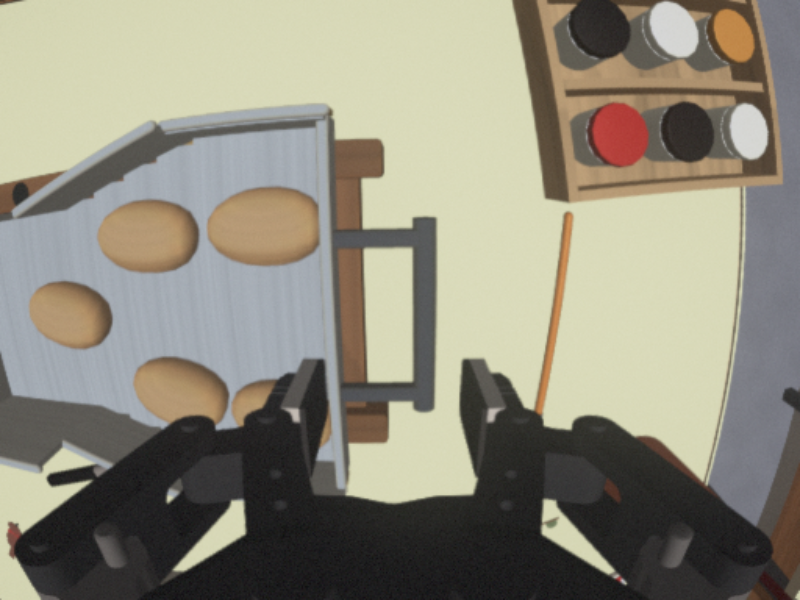

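Wrist view: the handle bar runs from (425,219) to (424,408), within 5 px of the prediction. The brush is at (560,310), clear of the gripper. Going down to the bar.

Run:
```python
from h import *
B=np.array([.706,-.026,.060]); R=grot(-.115,0,'x')
c=step(B,R)
# then lift path from the grasped pose
h=np.array([np.cos(-.115),np.sin(-.115),0]); H=B-h*.326; 
for a in (.08,.16,.24,.30,.33):
    v=np.array([.326*np.cos(a)-.02*np.sin(a),.326*np.sin(a)+.02*np.cos(a)])
    P=np.array([*(B[:2]-h[:2]*.326+h[:2]*v[0]),.04+v[1]]); print(a,P.round(3)); step(P,grot(-.115,a,'x'),cur=c)
```

```text
[-2.3, 17.2, 107.0] [-0.005, -0.001, 0.003]
0.08 [ 0.703 -0.026  0.086]
[-0.0, -7.0, -25.8] [-0.08, -0.0, -0.0]
0.16 [ 0.699 -0.025  0.112]
[-0.0, -16.0, -51.0] [-0.16, 0.0, -0.0]
0.24 [ 0.692 -0.024  0.137]
[-0.0, -26.9, -75.4] [-0.24, -0.0, -0.0]
0.3 [ 0.686 -0.024  0.155]
[0.0, -36.4, -93.0] [-0.3, 0.0, 0.0]
0.33 [ 0.682 -0.023  0.165]
[0.0, -41.6, -101.6] [-0.33, -0.0, 0.0]
```

Request:
send_rows:
  moves:
    - [[-2, 17, 35], [0, 0, 0], 45]
    - [[-2, 17, 70], [0, 0, 0], 45]
    - [[-2, 17, 100], [0, 0, 0], 45]
    - [[-2, 17, 107], [0, 0, 0], 45]
    - [[-2, 17, 107], [0, 0, 0], 45]
    - [[-2, 17, 107], [0, 0, 0], 8]
    - [[-2, 17, 107], [0, 0, 0], 8]
    - [[-2, 17, 107], [0, 0, 0], 8]
    - [[-2, 17, 107], [0, 0, 0], 8]
    - [[-2, 17, 107], [0, 0, 0], 8]
    - [[-2, 17, 107], [0, 0, 0], 8]

```text
clock: 2.48
eef_pos: [0.7056, -0.026, 0.1177]
tool_rot: [0.745, 0.667, -0.001, -0.001]
ft_force: [-5.3, -1.1, 5.3]
grip_width: 0.0098
```

```bash
python3 -c "
from h import *
now()"
```

```text
t 2.48 tcp [ 0.7056 -0.026   0.1177] grasp [ 0.7054 -0.026   0.0637] z [-0.003  0.001 -1.   ] x [0.111 0.994 0.   ] F [-5.3 -1.1  5.3] w 0.0098 q [-0.04  0.77  0.37  1.18  0.    1.65]
```

Request:
send_rows:
  moves:
    - [[0, -3, -10], [-0.03, 0, 0], 8]
    - [[0, -5, -20], [-0.06, 0, 0], 8]
    - [[0, -9, -30], [-0.09, 0, 0], 8]
    - [[0, -12, -40], [-0.12, 0, 0], 8]
    - [[0, -16, -51], [-0.16, 0, 0], 8]
    - [[0, -20, -60], [-0.19, 0, 0], 8]
    - [[0, -24, -69], [-0.22, 0, 0], 8]
    - [[0, -28, -78], [-0.25, 0, 0], 8]
    - [[0, -32, -86], [-0.28, 0, 0], 8]
    - [[0, -36, -93], [-0.3, 0, 0], 8]
    - [[0, -40, -99], [-0.32, 0, 0], 8]
    - [[0, -40, -99], [-0.32, 0, 0], 8]

```text
clock: 3.48
eef_pos: [0.6653, -0.0219, 0.215]
tool_rot: [0.736, 0.658, 0.105, 0.117]
ft_force: [8.9, -1.6, -17.1]
grip_width: 0.0101
```

```bash
python3 -c "
from h import *
now()"
```

```text
t 3.48 tcp [ 0.6653 -0.0219  0.215 ] grasp [ 0.682  -0.0238  0.1637] z [ 0.308 -0.035 -0.951] x [ 0.111  0.994 -0.001] F [  8.9  -1.6 -17.1] w 0.0101 q [-0.02  0.43 -0.01  0.82 -0.03  1.65]
```

Request:
send_rows:
  moves:
    - [[0, -1, -3], [0, 0, 0], 8]
    - [[0, -1, -6], [0, 0, 0], 8]
    - [[0, -1, -6], [0, 0, 0], 8]
    - [[0, -1, -6], [0, 0, 0], 8]

```text
clock: 3.82
eef_pos: [0.6651, -0.0219, 0.2153]
tool_rot: [0.736, 0.658, 0.105, 0.117]
ft_force: [28.0, -1.8, -37.9]
grip_width: 0.0096
```

Run:
```python
from h import *
now()
t=snap('top','t1.png');s=snap('scene','s1.png')
a=cv2.resize(t[80:240,190:320],(390,480));b=cv2.resize(s[130:290,200:330],(390,480))
cv2.imwrite('pics/c2.png',cv2.cvtColor(np.hstack([a,b]),cv2.COLOR_RGB2BGR))
```

```text
t 3.82 tcp [ 0.6651 -0.0219  0.2153] grasp [ 0.6818 -0.0238  0.164 ] z [ 0.309 -0.035 -0.951] x [ 0.111  0.994 -0.001] F [ 28.   -1.8 -37.9] w 0.0096 q [-0.02  0.43 -0.01  0.82 -0.03  1.65]
```

View pics/c2.png

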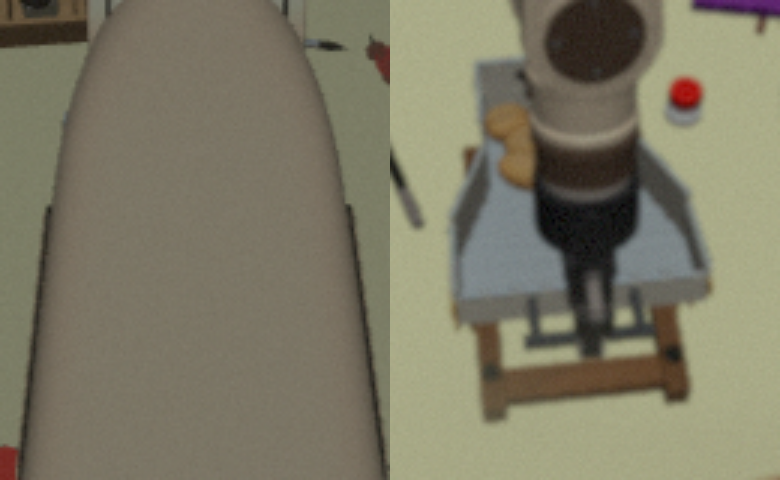

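The tray is at its stop: the force climbs with no further motion, and the eggs have rolled to the narrow end. Release and back off.

Request:
send_rows:
  moves:
    - [[0, 1, 4], [0, 0, 0], 8]
    - [[0, 1, 4], [0, 0, 0], 45]
    - [[0, 1, 4], [0, 0, 0], 45]
    - [[0, 1, 4], [0, 0, 0], 45]
    - [[0, 1, 4], [0, 0, 0], 45]
    - [[0, 0, -35], [0, 0, 0], 45]
    - [[0, 0, -70], [0, 0, 0], 45]
    - [[0, -10, -110], [0.15, 0, 0.1], 45]
    - [[0, -10, -130], [0.3, 0, 0.2], 45]
    - [[0, -10, -130], [0.3, 0, 0.2], 45]

```text
clock: 4.75
eef_pos: [0.6151, -0.0156, 0.3461]
tool_rot: [0.805, 0.593, 0.025, 0.004]
ft_force: [2.8, 0.3, 0.9]
grip_width: 0.0447
```

Run:
```python
from h import *
now()
y=-.29;h=np.array([np.cos(y),np.sin(y),0]);O=np.array([.4686,.3236,.006]);G=O+h*.113+[0,0,.064];print(G)
R=grot(y,.3); print('hover');step(G-R[:,2]*.09,R)
```

```text
t 4.75 tcp [ 0.6151 -0.0156  0.3461] grasp [ 0.6176 -0.0143  0.2922] z [ 0.045  0.023 -0.999] x [0.296 0.954 0.036] F [2.8 0.3 0.9] w 0.0447 q [-0.03  0.44  0.39  1.48  0.02  1.84]
[0.57688156 0.2912874  0.07      ]
hover
[276.2, -175.3, 142.3] [-0.233, 0.18, 1.544]
```

```bash
sed -i "s/y=np.array(\[0,-1.,0\]); x=np.cross(y,z)   # x ~ +heading/y=np.array([0,1.,0]); x=np.cross(y,z)   # x ~ -heading/" h.py
python3 - <<'E'
from h import *
y=-.29;h=np.array([np.cos(y),np.sin(y),0]);O=np.array([.4686,.3236,.006]);G=O+h*.113+[0,0,.064]
R=grot(y,.3); print(R.round(2),'hover');step(G-R[:,2]*.09,R)
E
```

```text
[[-0.92  0.29  0.28]
 [ 0.27  0.96 -0.08]
 [-0.3   0.   -0.96]] hover
[276.2, -175.3, 142.3] [-0.181, -0.234, -1.577]
```

Request:
send_rows:
  moves:
    - [[35, -20, 10], [0, 0, -0.12], 60]
    - [[70, -42, 20], [-0.02, -0.02, -0.24], 60]
    - [[105, -65, 30], [-0.04, -0.05, -0.36], 60]
    - [[140, -90, 50], [-0.05, -0.07, -0.48], 60]
    - [[170, -110, 70], [-0.07, -0.09, -0.6], 60]
    - [[200, -130, 85], [-0.08, -0.1, -0.72], 60]
    - [[230, -150, 95], [-0.1, -0.12, -0.84], 60]
    - [[260, -165, 105], [-0.11, -0.14, -0.96], 60]
    - [[276, -175, 112], [-0.13, -0.16, -1.08], 60]
    - [[276, -175, 120], [-0.14, -0.18, -1.2], 60]
    - [[276, -175, 130], [-0.16, -0.2, -1.35], 60]
    - [[276, -175, 142], [-0.18, -0.234, -1.577], 60]

```text
clock: 5.75
eef_pos: [0.5366, 0.3048, 0.2098]
tool_rot: [0.204, 0.969, -0.016, 0.141]
ft_force: [0.8, -0.9, 0.4]
grip_width: 0.0601
```

Run:
```python
from h import *
now()
y=-.29;h=np.array([np.cos(y),np.sin(y),0]);O=np.array([.4686,.3236,.006]);G=O+h*.113+[0,0,.064]
R=grot(y,.3); step(G-R[:,2]*.09,R)
```

```text
t 5.75 tcp [0.5366 0.3048 0.2098] grasp [0.551 0.3   0.158] z [ 0.267 -0.088 -0.96 ] x [-0.876  0.391 -0.28 ] F [ 0.8 -0.9  0.4] w 0.0601 q [ 0.6   0.42 -0.02  0.95 -0.23  1.  ]
[0.5, -1.4, 2.2] [-0.009, -0.014, -0.125]
```

Request:
send_rows:
  moves:
    - [[0, -1, 2], [0, 0, -0.12], 60]
    - [[0, -1, 2], [-0.009, -0.014, -0.125], 60]
    - [[0, -1, 2], [-0.009, -0.014, -0.125], 60]

```text
clock: 6.0
eef_pos: [0.5367, 0.304, 0.2094]
tool_rot: [0.144, 0.978, -0.02, 0.149]
ft_force: [0.7, 0.1, 0.5]
grip_width: 0.0598
```

Run:
```python
from h import *
now(); c=get_calibration('wrist'); im=snap('wrist','w2.png'); np.save('cw2.npy',c,allow_pickle=True)
cv2.imwrite('pics/w2b.png',cv2.resize(cv2.imread('pics/w2.png'),(800,600)))
def pw(X):
    p=np.array(c['R'])@X+np.array(c['t']); r=np.hypot(p[0],p[1]); th=np.arctan2(r,p[2]); return np.array([c['cx'],c['cy']])+c['fx']*th*p[:2]/r
y=-.29;h=np.array([np.cos(y),np.sin(y),0]);w=np.array([-h[1],h[0],0]);O=np.array([.4686,.3236,.006])
for n,a in dict(rimUL=(76.5,84,10),rimUR=(76.5,-84,10),rimLL=(-93.5,84,10),rimLR=(-93.5,-84,10),hend=(155,0,98),hstart=(57,0,42),backL=(55,63,41),backR=(55,-63,41)).items():
  print(n,(pw(O+h*a[0]/1e3+w*a[1]/1e3+[0,0,a[2]/1e3])/.64).round(0))
```

```text
t 6.0 tcp [0.5367 0.304  0.2094] grasp [0.5522 0.2995 0.1578] z [ 0.286 -0.083 -0.955] x [-0.914  0.276 -0.297] F [0.7 0.1 0.5] w 0.0598 q [ 0.6   0.41 -0.04  0.92 -0.23  0.87]
rimUL [538. 205.]
rimUR [242. 207.]
rimLL [559. -98.]
rimLR [219. -96.]
hend [391. 424.]
hstart [390. 188.]
backL [521. 186.]
backR [259. 187.]
```

View pics/w2b.png

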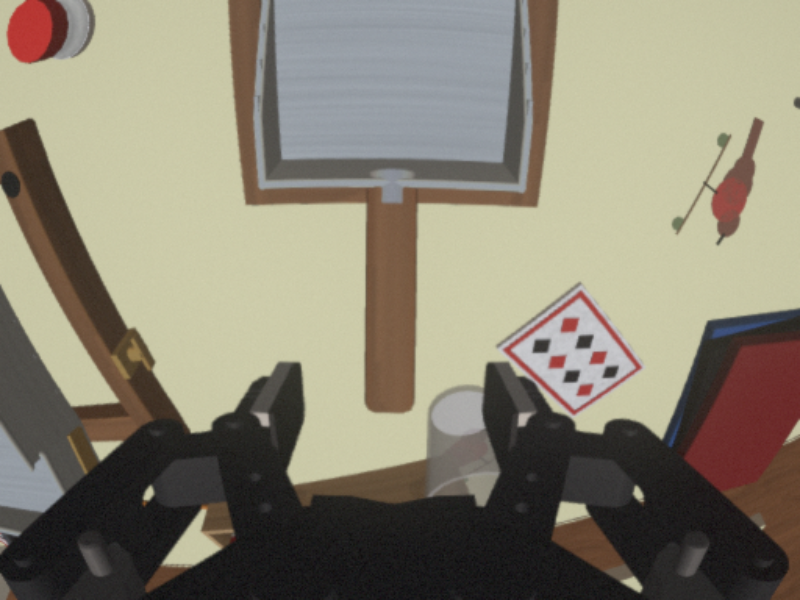

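Predicted and seen points agree to about 1 mm: rest corners (537,206) and (246,205), scoop back wall (527,190) and (259,188), handle axis at column 391. The clear cup at (465,410) needs a clearance check.

Run:
```python
from h import *
T=get_calibration('top');S=get_calibration('scene')
print('cup base',onz(ray(T,(223*.64,179*.64)),0.002),onz(ray(S,(603*.64,405*.64)),.002),'rim',onz(ray(T,(210*.64,160*.64)),.088),onz(ray(S,(614*.64,382*.64)),.088))
y=-.29;h=np.array([np.cos(y),np.sin(y),0]);O=np.array([.4686,.3241,.006]);G=O+h*.113+[0,0,.064];print(G)
R=grot(y,.3); step(G,R); step(G+[0,0,.15],R)
```

```text
cup base [0.72674409 0.30507264 0.002     ] [0.72815271 0.30664795 0.002     ] rim [0.72462506 0.30168389 0.088     ] [0.72340026 0.30033436 0.088     ]
[0.57688156 0.2917874  0.07      ]
[1.5, -0.4, 91.6] [0.002, 0.002, -0.003]
[-43.1, 0.0, -51.6] [0.002, 0.002, -0.003]
```

Request:
send_rows:
  moves:
    - [[1, 0, 35], [0, 0, 0], 60]
    - [[1, 0, 70], [0, 0, 0], 60]
    - [[1, 0, 92], [0, 0, 0], 60]
    - [[1, 0, 92], [0, 0, 0], 60]
    - [[1, 0, 92], [0, 0, 0], 60]
    - [[1, 0, 92], [0, 0, 0], 18]
    - [[1, 0, 92], [0, 0, 0], 18]
    - [[1, 0, 92], [0, 0, 0], 18]
    - [[1, 0, 92], [0, 0, 0], 18]
    - [[1, 0, 92], [0, 0, 0], 18]
    - [[1, 0, 92], [0, 0, 0], 18]

```text
clock: 6.97
eef_pos: [0.5634, 0.2973, 0.1237]
tool_rot: [0.144, 0.978, -0.019, 0.151]
ft_force: [0.2, -0.4, 6.9]
grip_width: 0.0228
```

Run:
```python
from h import *
o,R=now(); np.savez('grip.npz',p=o['eef_pos'],q=o['tool_rot'])
```

```text
t 6.97 tcp [0.5634 0.2973 0.1237] grasp [0.579  0.2929 0.0722] z [ 0.289 -0.081 -0.954] x [-0.913  0.277 -0.3  ] F [ 0.2 -0.4  6.9] w 0.0228 q [ 0.57  0.52 -0.11  0.73 -0.23  0.84]
```

Request:
send_rows:
  moves:
    - [[-6, 0, -19], [0, 0, 0], 18]
    - [[-12, 0, -38], [0, 0, 0], 18]
    - [[-24, 0, -76], [0, 0, 0], 18]
    - [[-36, 0, -115], [0, 0, 0], 18]
    - [[-48, 0, -153], [0, 0, 0], 18]
    - [[-54, 0, -172], [0, 0, 0], 18]
    - [[-54, 0, -172], [0, 0, 0], 18]

```text
clock: 7.55
eef_pos: [0.5649, 0.2977, 0.3115]
tool_rot: [0.145, 0.977, -0.015, 0.155]
ft_force: [1.0, 1.5, -1.4]
grip_width: 0.0233
```

Run:
```python
from h import *
now()
T=get_calibration('top');S=get_calibration('scene')
print('narrow mid flat',onz(ray(T,(389*.64,354.5*.64)),.12))
t=snap('top','t2.png');s=snap('scene','s2.png')
a=cv2.resize(t[105:245,200:305],(420,560),interpolation=cv2.INTER_CUBIC);b=cv2.resize(s[140:280,213:313],(380,560),interpolation=cv2.INTER_CUBIC)
cv2.imwrite('pics/c3.png',cv2.convertScaleAbs(cv2.cvtColor(np.hstack([a,b]),cv2.COLOR_RGB2BGR),alpha=1.5))
```

```text
t 7.55 tcp [0.5649 0.2977 0.3115] grasp [0.5811 0.2937 0.2602] z [ 0.299 -0.075 -0.951] x [-0.91   0.279 -0.308] F [ 1.   1.5 -1.4] w 0.0233 q [ 0.57  0.37  0.17  1.15 -0.23  0.84]
narrow mid flat [3.78316727e-01 6.98065806e-05 1.20000000e-01]
```

View pics/c3.png

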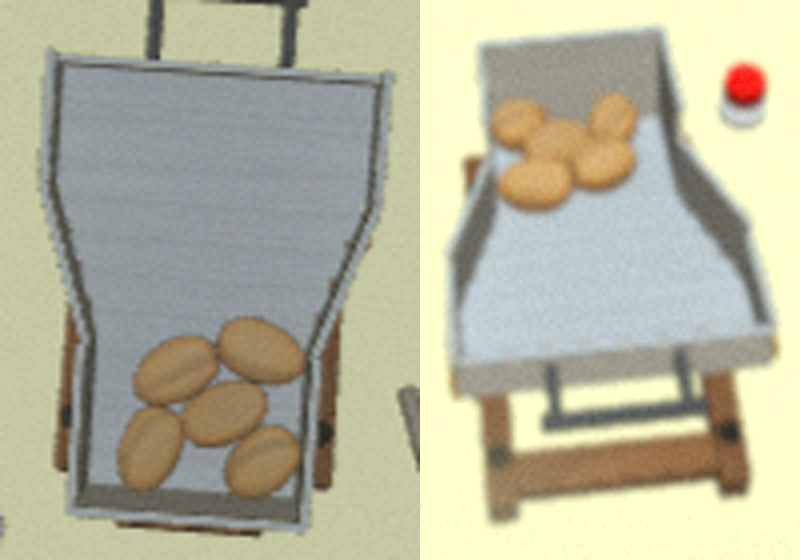

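Raised tray: the narrow-end outer corners are at crop (70,515) and (305,530), the flare junctions at (90,340) and (312,355). The five eggs are packed in rows 318–495, clear of the wide part. Computing the tray axis and scoop poses.

```bash
cat >> h.py <<'E'
try:
    _g=np.load('grip.npz'); RG=Rn.from_quat(_g['q']).as_matrix(); PG=_g['p']
    YS=-.29; HS=np.array([np.cos(YS),np.sin(YS),0]); OS=np.array([.4686,.3241,.006])
    RS=Rz(YS); TS=(RG.T@RS, RG.T@(OS-PG))   # scoop in tool
except Exception as e: pass
def frame(yaw,a): # scoop/tray style frame pitched up by a (x rises)
    return Rz(yaw)@Rn.from_euler('y',-a).as_matrix()
def scoop_to(O,yaw,a,cur=None,lip=False):
    """tool target so the scoop origin (or lip point) is at O with heading yaw and pitch a"""
    F=frame(yaw,a); O=np.array(O)
    if lip: O=O+F[:,0]*.072
    R=F@TS[0].T; p=O-R@TS[1]; return step(p,R,grasp=False,cur=cur)
def scoop_now():
    o,R=now(); F=R@TS[0]; O=o['eef_pos']+R@TS[1]; print('scoop O',O.round(4),'lip',(O-.072*F[:,0]).round(4),'yaw %.3f pitch %.3f roll %.3f'%(np.arctan2(F[1,0],F[0,0]),np.arcsin(F[2,0]),np.arcsin(F[2,1]))); return O,F
E
python3 - <<'E'
from h import *
T=get_calibration('top'); u=lambda x,y:(200+x/4,105+y/4)
for n,p,z in [('nL',(71,516),.117),('nR',(305,530),.117),('jL',(90,340),.148),('jR',(312,355),.148)]:
    print(n,onz(ray(T,u(*p)),z).round(4))
q=lambda p,z:onz(ray(T,u(*p)),z)
n=(q((71,516),.117)+q((305,530),.117))/2; j=(q((90,340),.148)+q((312,355),.148))/2; hb=q((228,3),.158)
print('n',n,'j',j,'yaw n-j',np.arctan2(*(j-n)[1::-1]))
h=np.array([np.cos(-.115),np.sin(-.115)]);H=np.array([.7055,-.026])-h*.326
print('expected n',H+h*-.0225,'j',H+h*.0746)
scoop_now()
E
```

```text
nL [0.3631 0.0764 0.117 ]
nR [ 0.3513 -0.0655  0.117 ]
jL [0.4657 0.0614 0.148 ]
jR [ 0.4533 -0.0713  0.148 ]
n [0.35718177 0.00542773 0.117     ] j [ 0.45950209 -0.00493564  0.148     ] yaw n-j -0.10093941236426712
expected n [0.35930192 0.01398922] j [0.45576055 0.00284732]
t 7.65 tcp [0.5627 0.2965 0.3043] grasp [0.5784 0.2921 0.2528] z [ 0.29  -0.081 -0.954] x [-0.913  0.277 -0.301] F [ 0.5 -0.2 -2.7] w 0.0229 q [ 0.57  0.38  0.16  1.15 -0.23  0.84]
scoop O [0.468  0.3234 0.1866] lip [0.399  0.344  0.1866] yaw -0.290 pitch 0.000 roll 0.001
```

```bash
cat >> h.py <<'E'
YT=-.098; HG=np.array([.3825,.0030,.040]); FT=frame(YT,.31)
def tray(x,z,y=0.): return HG+FT@np.array([.140+x,y,.004+z])
def totray(X): return FT.T@(np.array(X)-HG)-[.140,0,.004]
E
python3 - <<'E'
from h import *
T=get_calibration('top'); u=lambda x,y:(200+x/4,105+y/4)
for p in [(176,368),(262,350),(224,413),(151,448),(263,460)]:
    C,d=ray(T,u(*p)); a=totray(C); b=FT.T@d; X=a+b*(.02-a[2])/b[2]; print(p,(X*1e3).round(0))
scoop_now()
c=None
print('A high');c=scoop_to(tray(-.00,.13),YT,.36,lip=True)
print('B');c2=scoop_to(tray(-.00,.02),YT,.36,lip=True,cur=c)
E
```

```text
(176, 368) [-54.  15.  20.]
(262, 350) [-39. -39.  20.]
(224, 413) [-81. -17.  20.]
(151, 448) [-107.   28.   20.]
(263, 460) [-110.  -45.   20.]
t 7.65 tcp [0.5627 0.2965 0.3043] grasp [0.5784 0.2921 0.2528] z [ 0.29  -0.081 -0.954] x [-0.913  0.277 -0.301] F [ 0.5 -0.2 -2.7] w 0.0229 q [ 0.57  0.38  0.16  1.15 -0.23  0.84]
scoop O [0.468  0.3234 0.1866] lip [0.399  0.344  0.1866] yaw -0.290 pitch 0.000 roll 0.001
A high
[-136.3, -290.5, -39.0] [-0.09, -0.357, -0.173]
B
[38.2, -0.6, 103.1] [0.0, 0.0, 0.0]
```

Request:
send_rows:
  moves:
    - [[-10, 0, -38], [0, -0.04, 0], 18]
    - [[-20, -35, -60], [-0.01, -0.1, -0.02], 18]
    - [[-35, -70, -70], [-0.02, -0.16, -0.04], 18]
    - [[-50, -110, -70], [-0.04, -0.22, -0.06], 18]
    - [[-70, -150, -60], [-0.05, -0.28, -0.09], 18]
    - [[-90, -190, -50], [-0.06, -0.33, -0.12], 18]
    - [[-110, -225, -45], [-0.08, -0.357, -0.15], 18]
    - [[-125, -260, -40], [-0.09, -0.357, -0.173], 18]
    - [[-136, -290, -39], [-0.09, -0.357, -0.173], 18]
    - [[-136, -290, -39], [-0.09, -0.357, -0.173], 18]
    - [[-136, -290, -39], [-0.09, -0.357, -0.173], 18]

```text
clock: 8.57
eef_pos: [0.5906, -0.0183, 0.3765]
tool_rot: [0.05, 0.945, -0.014, 0.323]
ft_force: [0.1, -0.3, -2.6]
grip_width: 0.0228
```

Run:
```python
from h import *
O,F=scoop_now(); print('lip in tray',totray(O-.072*F[:,0]).round(4))
c=scoop_to(tray(-.00,.02),YT,.36,lip=True)
T=get_calibration('top')
t=snap('top','t3.png');s=snap('scene','s3.png'); cw=get_calibration('wrist'); w=snap('wrist','w3.png')
a=cv2.resize(t[90:260,180:320],(400,486),interpolation=cv2.INTER_CUBIC);b=cv2.resize(w,(400,300))
c=cv2.resize(s[140:220,220:310],(400,186),interpolation=cv2.INTER_CUBIC)
cv2.imwrite('pics/c4.png',cv2.convertScaleAbs(cv2.cvtColor(np.hstack([a,np.vstack([b,c])]),cv2.COLOR_RGB2BGR),alpha=1.5))
```

```text
t 8.57 tcp [ 0.5906 -0.0183  0.3765] grasp [ 0.6235 -0.0215  0.3338] z [ 0.609 -0.059 -0.791] x [-0.787  0.085 -0.611] F [ 0.1 -0.3 -2.6] w 0.0228 q [-0.01  0.02 -0.25  0.65 -0.05  0.08]
scoop O [ 0.539  -0.0145  0.232 ] lip [ 0.4718 -0.0076  0.2071] yaw -0.103 pitch 0.353 roll -0.001
lip in tray [-0.0034 -0.0018  0.1277]
[34.0, 1.9, 101.1] [-0.003, -0.007, -0.004]
```

View pics/c4.png

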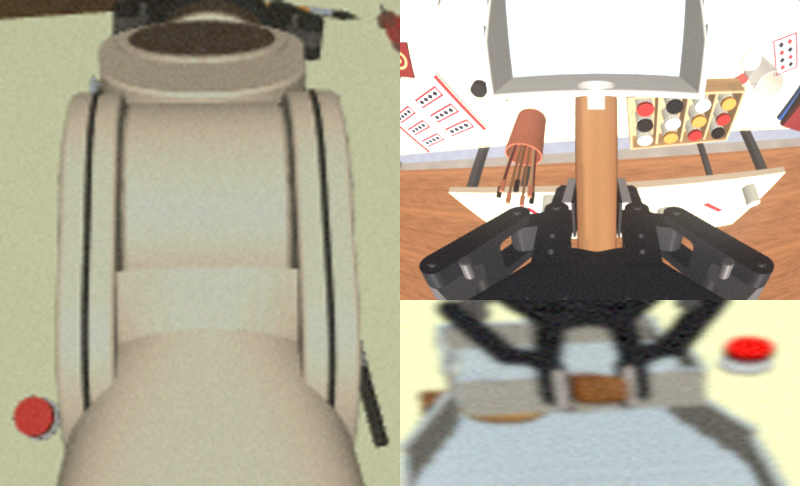

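The scene view shows the scoop centred over the tray behind the eggs; the top view is blocked by the arm. Descending to just above the floor.

Request:
send_rows:
  moves:
    - [[12, 1, 35], [0, 0, 0], 18]
    - [[24, 2, 70], [0, -0.007, -0.004], 18]
    - [[34, 2, 101], [0, -0.007, -0.004], 18]
    - [[38, 2, 112], [0, -0.007, -0.004], 18]
    - [[39, 2, 116], [0, -0.007, -0.004], 18]
    - [[39, 2, 116], [0, -0.007, -0.004], 18]
    - [[39, 2, 116], [0, -0.007, -0.004], 18]

```text
clock: 9.3
eef_pos: [0.6323, -0.0148, 0.2634]
tool_rot: [0.044, 0.944, -0.014, 0.328]
ft_force: [-0.5, 0.1, -2.2]
grip_width: 0.0229
```

Run:
```python
from h import *
O,F=scoop_now(); print('lip in tray',totray(O-.072*F[:,0]).round(4))
for x,z in((0,-.003),(-.03,-.003),(-.06,-.003),(-.09,-.003),(-.12,-.003),(-.133,-.003)): print(x);c=scoop_to(tray(x,z),YT,.36,lip=True)
```

```text
t 9.3 tcp [ 0.6323 -0.0148  0.2634] grasp [ 0.6657 -0.0177  0.221 ] z [ 0.618 -0.054 -0.785] x [-0.781  0.074 -0.62 ] F [-0.5  0.1 -2.2] w 0.0229 q [-0.    0.19 -0.37  0.34 -0.05  0.07]
scoop O [ 0.5822 -0.0119  0.1183] lip [ 0.5152 -0.0058  0.0927] yaw -0.091 pitch 0.364 roll -0.003
lip in tray [0.0026 0.0042 0.0057]
0
[5.3, -5.4, 7.9] [0.002, 0.004, 0.007]
-0.03
[33.4, -5.3, -2.7] [0.002, 0.004, 0.007]
-0.06
[61.5, -5.1, -13.2] [0.002, 0.004, 0.007]
-0.09
[89.5, -5.0, -23.7] [0.002, 0.004, 0.007]
-0.12
[117.6, -4.8, -34.2] [0.002, 0.004, 0.007]
-0.133
[129.8, -4.8, -38.8] [0.002, 0.004, 0.007]
```

Request:
send_rows:
  moves:
    - [[3, -5, 4], [0, 0, 0.005], 18]
    - [[5, -5, 8], [0, 0, 0.005], 18]
    - [[5, -5, 8], [0, 0, 0.005], 18]
    - [[14, -5, 4.5], [0, 0, 0.005], 18]
    - [[24, -5, 1], [0, 0, 0.005], 18]
    - [[33, -5, -3], [0, 0, 0.005], 18]
    - [[42, -5, -6], [0, 0, 0.005], 18]
    - [[52, -5, -9.5], [0, 0, 0.005], 18]
    - [[61, -5, -13], [0, 0, 0.005], 18]
    - [[61, -5, -13], [0, 0, 0.005], 18]

```text
clock: 10.13
eef_pos: [0.5746, -0.0145, 0.2359]
tool_rot: [0.046, 0.944, -0.013, 0.328]
ft_force: [-2.4, 0.3, 1.5]
grip_width: 0.0227
```

Run:
```python
from h import *
O,F=scoop_now(); print('lip in tray',totray(O-.072*F[:,0]).round(4))
for x,z in((-.06,-.003),(-.09,-.003),(-.12,-.003),(-.134,-.003)): print(x);c=scoop_to(tray(x,z),YT,.36,lip=True)
s=snap('scene','s4.png')
```

```text
t 10.13 tcp [ 0.5746 -0.0145  0.2359] grasp [ 0.6079 -0.0175  0.1935] z [ 0.617 -0.054 -0.785] x [-0.781  0.079 -0.619] F [-2.4  0.3  1.5] w 0.0227 q [-0.    0.11 -0.55  0.24 -0.05  0.08]
scoop O [ 0.5245 -0.0111  0.0908] lip [ 0.4575 -0.0046  0.0653] yaw -0.096 pitch 0.363 roll 0.000
lip in tray [-0.0605 -0.0003 -0.0029]
-0.06
[-0.7, 0.0, 0.9] [0.002, 0.003, 0.002]
-0.09
[27.4, 0.0, -9.6] [0.002, 0.003, 0.002]
-0.12
[55.5, 0.0, -20.1] [0.002, 0.003, 0.002]
-0.134
[68.7, 0.0, -25.1] [0.002, 0.003, 0.002]
```

Request:
send_rows:
  moves:
    - [[8, 0, -1.5], [0, 0, 0], 18]
    - [[15, 0, -4], [0, 0, 0], 18]
    - [[22, 0, -6.5], [0, 0, 0], 18]
    - [[28, 0, -9], [0, 0, 0], 18]
    - [[35, 0, -11.5], [0, 0, 0], 18]
    - [[42, 0, -14], [0, 0, 0], 18]
    - [[49, 0, -16.5], [0, 0, 0], 18]
    - [[56, 0, -19], [0, 0, 0], 18]
    - [[56, 0, -19], [0, 0, 0], 18]

```text
clock: 10.93
eef_pos: [0.5177, -0.009, 0.2149]
tool_rot: [0.046, 0.944, -0.013, 0.326]
ft_force: [-2.5, 0.8, 1.5]
grip_width: 0.0229
```

Run:
```python
from h import *
O,F=scoop_now(); print('lip in tray',totray(O-.072*F[:,0]).round(4))
c=scoop_to(tray(-.134,-.003),YT,.36,lip=True)
a=cv2.imread('pics/s4.png')[140:240,220:315]; s=snap('scene','s5.png'); b=cv2.cvtColor(s[140:240,220:315],cv2.COLOR_RGB2BGR)
cv2.imwrite('pics/c5.png',cv2.convertScaleAbs(cv2.resize(np.hstack([a,b]),(798,420),interpolation=cv2.INTER_CUBIC),alpha=1.5))
```

```text
t 10.93 tcp [ 0.5177 -0.009   0.2149] grasp [ 0.5509 -0.012   0.1724] z [ 0.615 -0.054 -0.787] x [-0.783  0.079 -0.617] F [-2.5  0.8  1.5] w 0.0229 q [ 0.01  0.04 -0.7   0.17 -0.06  0.09]
scoop O [ 0.4671 -0.0056  0.07  ] lip [0.4    0.0008 0.0446] yaw -0.095 pitch 0.360 roll -0.000
lip in tray [-0.1218 -0.0005 -0.005 ]
[10.8, 0.1, -6.1] [0.001, 0.0, 0.002]
```

View pics/c5.png

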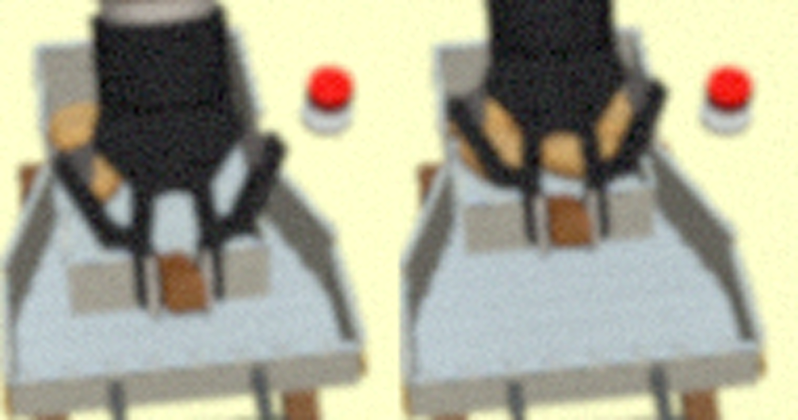

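Second frame: at least three eggs are behind the pan's back wall, on the pan. Pushing on to the end wall, then curling.

Request:
send_rows:
  moves:
    - [[6, 0, -2], [0, 0, 0], 18]
    - [[11, 0, -5], [0, 0, 0], 18]
    - [[14, 0, -6], [0, 0, 0], 18]
    - [[14, 0, -6], [0, 0, 0], 18]
    - [[14, 0, -6], [0, 0, 0], 18]

```text
clock: 11.4
eef_pos: [0.5052, -0.0075, 0.2131]
tool_rot: [0.046, 0.943, -0.013, 0.329]
ft_force: [5.0, 0.2, 4.6]
grip_width: 0.023
```

Run:
```python
from h import *
O,F=scoop_now(); print('lip in tray',totray(O-.072*F[:,0]).round(4))
heel=O+.055*F[:,0]; print('heel',totray(heel))
yaw=np.arctan2(F[1,0],F[0,0])
for i,a in enumerate((.31,.25,.15,.05,-.05,-.15,-.2)):
    Fa=frame(YT,a); hl=heel+FT[:,2]*(.001+.002*i)+FT[:,0]*.002*min(i,1); print(a);scoop_to(hl-.055*Fa[:,0],YT,a)
```

```text
t 11.4 tcp [ 0.5052 -0.0075  0.2131] grasp [ 0.5387 -0.0104  0.1708] z [ 0.619 -0.054 -0.783] x [-0.779  0.079 -0.621] F [5.  0.2 4.6] w 0.023 q [ 0.01  0.01 -0.73  0.15 -0.06  0.09]
scoop O [ 0.4554 -0.0041  0.0679] lip [0.3885 0.0023 0.0422] yaw -0.095 pitch 0.366 roll 0.000
lip in tray [-1.336e-01 -1.000e-04 -3.700e-03]
heel [-0.00676728  0.00020018  0.00331733]
0.31
[-5.8, 0.0, 3.5] [0.002, 0.056, 0.002]
0.25
[-13.9, 0.0, 7.4] [0.002, 0.116, 0.003]
0.15
[-23.1, -0.0, 14.8] [0.003, 0.216, 0.003]
0.05
[-31.4, -0.0, 22.9] [0.003, 0.316, 0.004]
-0.05
[-38.6, -0.1, 31.8] [0.003, 0.416, 0.004]
-0.15
[-44.7, -0.1, 41.2] [0.003, 0.516, 0.005]
-0.2
[-47.7, -0.2, 45.2] [0.004, 0.566, 0.005]
```

Request:
send_rows:
  moves:
    - [[-6, 0, 3], [0, 0.056, 0], 18]
    - [[-14, 0, 7], [0, 0.116, 0], 18]
    - [[-18.5, 0, 11], [0, 0.166, 0], 18]
    - [[-23, 0, 15], [0, 0.216, 0], 18]
    - [[-27, 0, 19], [0, 0.266, 0], 18]
    - [[-31, 0, 23], [0, 0.316, 0], 18]
    - [[-35, 0, 27], [0, 0.366, 0], 18]
    - [[-39, 0, 32], [0, 0.416, 0], 18]
    - [[-42, 0, 36], [0, 0.466, 0], 18]
    - [[-45, 0, 41], [0, 0.516, 0], 18]
    - [[-48, 0, 45], [0, 0.566, 0], 18]
    - [[-48, 0, 45], [0, 0.566, 0], 18]

```text
clock: 12.4
eef_pos: [0.5706, -0.0139, 0.205]
tool_rot: [0.048, 0.998, 0.001, 0.049]
ft_force: [1.4, 0.4, -3.7]
grip_width: 0.0231
```

Run:
```python
from h import *
O,F=scoop_now(); print('lip in tray',totray(O-.072*F[:,0]).round(4))
for dz in (.03,.09,.15):
  print(dz); scoop_to(O+[0.01,0,dz],YT,-.2)
```

```text
t 12.4 tcp [ 0.5706 -0.0139  0.205 ] grasp [ 0.5759 -0.0141  0.1513] z [ 0.098 -0.003 -0.995] x [-0.991  0.096 -0.098] F [ 1.4  0.4 -3.7] w 0.0231 q [-0.02  0.38 -0.07  1.02 -0.    0.07]
scoop O [ 0.4504 -0.004   0.11  ] lip [0.3803 0.0025 0.1247] yaw -0.092 pitch -0.207 roll 0.001
lip in tray [-0.1162 -0.0007  0.0774]
0.03
[-12.3, 0.6, -29.7] [0.002, -0.007, 0.005]
0.09
[-18.2, 1.0, -89.4] [0.002, -0.007, 0.005]
0.15
[-24.1, 1.3, -149.1] [0.002, -0.007, 0.005]
```

The lifted load is about 1.5 N above the empty scoop, so several eggs are on board. Raising it.

Request:
send_rows:
  moves:
    - [[-12, 0, -20], [0, 0, 0], 18]
    - [[-13, 0, -40], [0, 0, 0], 18]
    - [[-15, 1, -60], [0, 0, 0], 18]
    - [[-17, 1, -80], [0, 0, 0], 18]
    - [[-19, 1, -105], [0, 0, 0], 18]
    - [[-22, 1, -130], [0, 0, 0], 18]
    - [[-24, 1, -150], [0, 0, 0], 18]
    - [[-24, 1, -150], [0, 0, 0], 18]
    - [[-24, 1, -150], [0, 0, 0], 18]

```text
clock: 13.15
eef_pos: [0.5793, -0.0146, 0.3562]
tool_rot: [0.048, 0.998, 0.001, 0.05]
ft_force: [-0.1, 0.4, -4.5]
grip_width: 0.0232
```

Run:
```python
from h import *
O,F=scoop_now()
w=snap('wrist','w6.png'); s=snap('scene','s6.png')
a=cv2.resize(w,(400,300));b=cv2.resize(s[90:270,200:320],(400,600),interpolation=cv2.INTER_CUBIC); t=snap('top','t6.png'); c=cv2.resize(t[100:280,130:370],(400,300))
cv2.imwrite('pics/c6.png',cv2.convertScaleAbs(cv2.cvtColor(np.hstack([np.vstack([a,c]),b]),cv2.COLOR_RGB2BGR),alpha=1.4))
```

```text
t 13.15 tcp [ 0.5793 -0.0146  0.3562] grasp [ 0.5846 -0.0148  0.3025] z [ 0.099 -0.003 -0.995] x [-0.99   0.096 -0.099] F [-0.1  0.4 -4.5] w 0.0232 q [-0.02  0.32  0.24  1.4  -0.    0.07]
scoop O [ 0.4592 -0.0047  0.2611] lip [0.389  0.0018 0.2759] yaw -0.092 pitch -0.206 roll 0.001
```

View pics/c6.png

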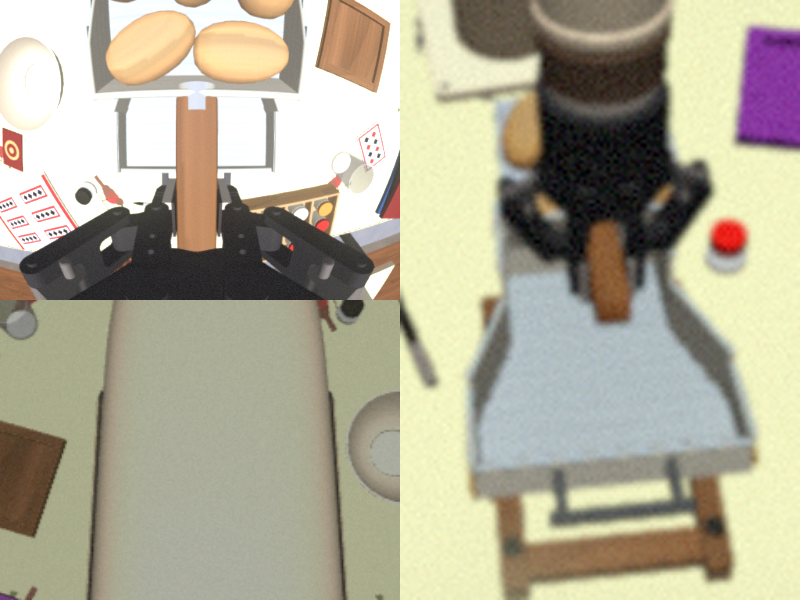

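Wrist view: at least four eggs sit in the pan against the back wall (two at (150,45) and (240,50), two more above), the handle is square in the fingers, and the tray stays tilted. Planning the swing over the bowl at heading +0.8.

```bash
cat >> h.py <<'E'
from scipy.spatial.transform import Slerp
def rows(c0,c1,n):
    """n rows from the present pose to the target pose c1"""
    o=readout.get_obs(); R0=Rn.from_quat(o['tool_rot']).as_matrix(); p0=o['eef_pos']
    sl=Slerp([0,1],Rn.from_matrix([R0,c1[1]]))
    for i in range(1,n+1):
        s=i/n; print([(R0.T@(c1[0]-p0)*s*1e3).round(0).tolist(),Rn.from_matrix(R0.T@sl(s).as_matrix()).as_rotvec().round(3).tolist(),18])
BW=np.array([.479,-.331]); YB=.8; HB=np.array([np.cos(YB),np.sin(YB)])
E
python3 - <<'E'
from h import *
L=BW+HB*.045
c=scoop_to([*L,.20],YB,-.2,lip=True); rows(None,c,12)
E
```

```text
[-70.3, -140.1, 78.4] [-0.088, -0.006, -0.888]
[[-6.0, -12.0, 7.0], [-0.007, -0.0, -0.074], 18]
[[-12.0, -23.0, 13.0], [-0.015, -0.001, -0.148], 18]
[[-18.0, -35.0, 20.0], [-0.022, -0.001, -0.222], 18]
[[-23.0, -47.0, 26.0], [-0.029, -0.002, -0.296], 18]
[[-29.0, -58.0, 33.0], [-0.037, -0.002, -0.37], 18]
[[-35.0, -70.0, 39.0], [-0.044, -0.003, -0.444], 18]
[[-41.0, -82.0, 46.0], [-0.051, -0.003, -0.518], 18]
[[-47.0, -93.0, 52.0], [-0.058, -0.004, -0.592], 18]
[[-53.0, -105.0, 59.0], [-0.066, -0.004, -0.666], 18]
[[-59.0, -117.0, 65.0], [-0.073, -0.005, -0.74], 18]
[[-64.0, -128.0, 72.0], [-0.08, -0.005, -0.814], 18]
[[-70.0, -140.0, 78.0], [-0.088, -0.006, -0.888], 18]
```

Request:
send_rows:
  moves:
    - [[-5, -8, 0], [-0.005, 0, -0.05], 18]
    - [[-11, -20, 0], [-0.012, 0, -0.12], 18]
    - [[-18, -34, 0], [-0.02, 0, -0.2], 18]
    - [[-23, -47, 0], [-0.028, 0, -0.28], 18]
    - [[-29, -58, 0], [-0.036, 0, -0.36], 18]
    - [[-35, -70, 0], [-0.044, -0.003, -0.44], 18]
    - [[-41, -82, 0], [-0.051, -0.003, -0.52], 18]
    - [[-47, -93, 0], [-0.058, -0.004, -0.6], 18]
    - [[-53, -105, 0], [-0.066, -0.004, -0.68], 18]
    - [[-59, -117, 10], [-0.073, -0.005, -0.75], 18]
    - [[-65, -130, 20], [-0.08, -0.005, -0.82], 18]
    - [[-70, -140, 30], [-0.088, -0.006, -0.888], 18]

```text
clock: 14.3
eef_pos: [0.6369, -0.1615, 0.3266]
tool_rot: [-0.388, 0.92, 0.024, 0.046]
ft_force: [-0.1, 0.4, -4.0]
grip_width: 0.0227
```

Run:
```python
from h import *
scoop_now(); L=BW+HB*.045
for z,a in ((.15,-.2),(.10,-.2)): c=scoop_to([*L,z],YB,a,lip=True)
```

```text
t 14.3 tcp [ 0.6369 -0.1615  0.3266] grasp [ 0.6405 -0.1572  0.2729] z [ 0.066  0.08  -0.995] x [-0.694 -0.712 -0.104] F [-0.1  0.4 -4. ] w 0.0227 q [-0.28  0.54  0.5   1.49  0.1  -1.08]
scoop O [ 0.5542 -0.2485  0.231 ] lip [ 0.5053 -0.2993  0.2454] yaw 0.803 pitch -0.201 roll 0.004
[6.0, -4.3, 95.0] [0.004, -0.001, 0.002]
[11.2, -4.7, 144.7] [0.004, -0.001, 0.002]
```

Request:
send_rows:
  moves:
    - [[3, -2, 25], [0, 0, 0], 18]
    - [[5, -4, 50], [0, 0, 0], 18]
    - [[7, -4, 75], [0, 0, 0], 18]
    - [[8, -4, 100], [0, 0, 0], 18]
    - [[10, -4, 125], [0, 0, 0], 18]
    - [[11, -4, 144], [0, 0, 0], 18]
    - [[11, -4, 144], [0, 0, 0], 18]
    - [[11, -4, 144], [0, 0, 0], 18]

```text
clock: 14.97
eef_pos: [0.6398, -0.1599, 0.1791]
tool_rot: [-0.388, 0.92, 0.027, 0.044]
ft_force: [-0.1, -1.1, -3.2]
grip_width: 0.0231
```

Run:
```python
from h import *
scoop_now(); L=BW+HB*.045
for a in np.arange(-.15,.86,.05): print(round(a,2),end=' ');scoop_to([*L,.097-.02*max(a,0)],YB,a,lip=True)
```

```text
t 14.97 tcp [ 0.6398 -0.1599  0.1791] grasp [ 0.643  -0.1554  0.1254] z [ 0.06   0.083 -0.995] x [-0.695 -0.712 -0.101] F [-0.1 -1.1 -3.2] w 0.0231 q [-0.28  0.61  0.23  1.16  0.1  -1.08]
scoop O [ 0.5565 -0.2466  0.0837] lip [ 0.5076 -0.2975  0.0983] yaw 0.805 pitch -0.204 roll 0.010
-0.15 [2.7, -2.4, -9.1] [0.01, -0.054, 0.001]
-0.1 [6.5, -2.2, -18.8] [0.01, -0.104, 0.0]
-0.05 [10.8, -2.1, -28.2] [0.01, -0.154, -0.0]
0.0 [15.5, -2.0, -37.4] [0.01, -0.204, -0.001]
0.05 [20.9, -1.9, -45.3] [0.01, -0.254, -0.001]
0.1 [26.6, -1.8, -53.0] [0.009, -0.304, -0.002]
0.15 [32.8, -1.7, -60.4] [0.009, -0.354, -0.002]
0.2 [39.4, -1.6, -67.5] [0.009, -0.404, -0.003]
0.25 [46.4, -1.5, -74.2] [0.009, -0.454, -0.003]
0.3 [53.8, -1.4, -80.6] [0.009, -0.504, -0.004]
0.35 [61.5, -1.3, -86.6] [0.008, -0.554, -0.004]
0.4 [69.6, -1.3, -92.2] [0.008, -0.604, -0.005]
0.45 [78.0, -1.2, -97.4] [0.008, -0.654, -0.005]
0.5 [86.6, -1.2, -102.2] [0.008, -0.704, -0.006]
0.55 [95.6, -1.1, -106.6] [0.008, -0.754, -0.006]
0.6 [104.8, -1.1, -110.5] [0.007, -0.804, -0.007]
0.65 [114.3, -1.1, -113.9] [0.007, -0.854, -0.007]
0.7 [124.0, -1.0, -116.9] [0.007, -0.904, -0.008]
0.75 [133.8, -1.0, -119.4] [0.007, -0.954, -0.008]
0.8 [143.8, -1.0, -121.4] [0.006, -1.004, -0.009]
0.85 [154.0, -1.0, -122.9] [0.006, -1.054, -0.009]
```

Request:
send_rows:
  moves:
    - [[3, -2, -9], [0.01, -0.054, 0], 18]
    - [[6.5, -2, -19], [0.01, -0.104, 0], 18]
    - [[11, -2, -28], [0.01, -0.154, 0], 18]
    - [[15.5, -2, -37], [0.01, -0.204, 0], 18]
    - [[18, -2, -41], [0.01, -0.229, 0], 18]
    - [[21, -2, -45], [0.01, -0.254, 0], 18]
    - [[24, -2, -49], [0.01, -0.279, 0], 18]
    - [[27, -2, -53], [0.01, -0.304, 0], 18]
    - [[30, -2, -57], [0.01, -0.329, 0], 18]
    - [[33, -2, -60], [0.01, -0.354, 0], 18]
    - [[36, -2, -64], [0.01, -0.379, 0], 18]
    - [[39, -2, -67.5], [0.01, -0.404, 0], 18]

```text
clock: 15.97
eef_pos: [0.6099, -0.1945, 0.2423]
tool_rot: [-0.375, 0.893, 0.1, 0.23]
ft_force: [0.2, 0.6, -2.6]
grip_width: 0.0229
```

Run:
```python
from h import *
scoop_now(); L=BW+HB*.045
snap('wrist','w7.png')
for a in (.3,.4,.5,.6,.7,.8,.85): print(round(a,2),end=' ');scoop_to([*L,.097-.02*max(a,0)],YB,a,lip=True)
```

```text
t 15.97 tcp [ 0.6099 -0.1945  0.2423] grasp [ 0.628  -0.1756  0.1951] z [ 0.335  0.351 -0.874] x [-0.614 -0.623 -0.485] F [ 0.2  0.6 -2.6] w 0.0229 q [-0.48  0.46  0.07  1.03  0.48 -1.23]
scoop O [ 0.5599 -0.2477  0.1073] lip [ 0.5106 -0.2981  0.0928] yaw 0.798 pitch 0.202 roll 0.001
0.3 [7.7, 0.5, -17.1] [-0.002, -0.098, -0.004]
0.4 [17.6, 0.5, -34.0] [-0.003, -0.198, -0.004]
0.5 [29.4, 0.4, -50.0] [-0.003, -0.298, -0.004]
0.6 [42.8, 0.4, -64.7] [-0.004, -0.398, -0.005]
0.7 [57.9, 0.3, -78.2] [-0.004, -0.498, -0.005]
0.8 [74.4, 0.2, -90.1] [-0.005, -0.598, -0.005]
0.85 [83.1, 0.2, -95.5] [-0.005, -0.648, -0.006]
```

Request:
send_rows:
  moves:
    - [[4, 0, -8], [0, -0.05, 0], 18]
    - [[8, 0, -17], [0, -0.098, 0], 18]
    - [[12.5, 0, -25], [0, -0.148, 0], 18]
    - [[17.5, 0, -34], [0, -0.198, 0], 18]
    - [[23.5, 0, -42], [0, -0.248, 0], 18]
    - [[29.5, 0, -50], [0, -0.298, 0], 18]
    - [[36, 0, -57], [0, -0.348, 0], 18]
    - [[43, 0, -65], [0, -0.398, 0], 18]
    - [[50, 0, -72], [0, -0.448, 0], 18]
    - [[58, 0, -78], [0, -0.498, 0], 18]
    - [[58, 0, -78], [0, -0.498, 0], 18]
    - [[58, 0, -78], [0, -0.498, 0], 18]

```text
clock: 17.02
eef_pos: [0.5474, -0.2595, 0.2822]
tool_rot: [-0.337, 0.809, 0.189, 0.442]
ft_force: [0.8, -0.8, -1.8]
grip_width: 0.0231
```

Run:
```python
from h import *
scoop_now()
w=snap('wrist','w8.png'); s=snap('scene','s8.png'); t=snap('top','t8.png')
a=cv2.resize(w,(400,300)); b=cv2.resize(s[130:280,100:300],(400,300),interpolation=cv2.INTER_CUBIC);c=cv2.resize(t[140:260,200:420],(400,218),interpolation=cv2.INTER_CUBIC)
d=cv2.resize(cv2.cvtColor(cv2.imread('pics/w7.png'),cv2.COLOR_BGR2RGB),(400,300))
cv2.imwrite('pics/c8.png',cv2.convertScaleAbs(cv2.cvtColor(np.hstack([np.vstack([d,a]),np.vstack([b,np.pad(c,((0,82),(0,0),(0,0)))])]),cv2.COLOR_RGB2BGR),alpha=1.4))
```

```text
t 17.02 tcp [ 0.5474 -0.2595  0.2822] grasp [ 0.5792 -0.2269  0.2531] z [ 0.589  0.604 -0.538] x [-0.381 -0.379 -0.843] F [ 0.8 -0.8 -1.8] w 0.0231 q [-0.77  0.47 -0.01  1.09  1.   -1.56]
scoop O [ 0.5485 -0.2602  0.1287] lip [ 0.5097 -0.2994  0.0824] yaw 0.791 pitch 0.698 roll 0.001
```

View pics/c8.png

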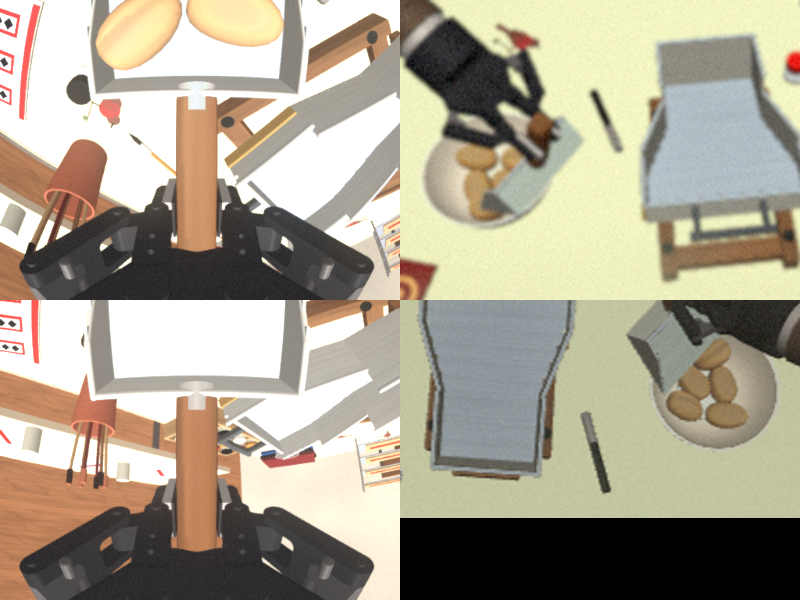

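Top view: all five eggs lie in the bowl, around (700,380) in the crop. The tray and pan are empty and the bowl is upright in place. Lifting clear and heading back to the rest.

Request:
send_rows:
  moves:
    - [[-17, 0, -11], [0, 0, 0], 18]
    - [[-34, 0, -22], [0, 0, 0], 18]
    - [[-55, 0, -35], [0, 0, 0], 18]
    - [[-76, 0, -48], [0, 0, 0], 18]
    - [[-101, 0, -65], [0, 0, 0], 18]
    - [[-118, 0, -75], [0, 0, 0], 18]
    - [[-118, 0, -75], [0, 0, 0], 18]

```text
clock: 17.75
eef_pos: [0.55, -0.2581, 0.4294]
tool_rot: [-0.342, 0.807, 0.185, 0.445]
ft_force: [0.2, 0.3, -1.2]
grip_width: 0.0228
```

Run:
```python
from h import *
O,F=scoop_now(); 
c=scoop_to([.46,0.02,.27],0.2,0); rows(None,c,10)
```

```text
t 17.75 tcp [ 0.55   -0.2581  0.4294] grasp [ 0.582  -0.2256  0.4005] z [ 0.592  0.602 -0.536] x [-0.37  -0.387 -0.844] F [ 0.2  0.3 -1.2] w 0.0228 q [-0.77  0.38  0.24  1.42  1.01 -1.56]
scoop O [ 0.5527 -0.26    0.276 ] lip [ 0.5146 -0.2997  0.2296] yaw 0.807 pitch 0.700 roll -0.012
[-83.0, 204.5, 206.1] [0.364, 0.679, 0.493]
[[-8.0, 20.0, 21.0], [0.036, 0.068, 0.049], 18]
[[-17.0, 41.0, 41.0], [0.073, 0.136, 0.099], 18]
[[-25.0, 61.0, 62.0], [0.109, 0.204, 0.148], 18]
[[-33.0, 82.0, 82.0], [0.146, 0.272, 0.197], 18]
[[-41.0, 102.0, 103.0], [0.182, 0.34, 0.246], 18]
[[-50.0, 123.0, 124.0], [0.218, 0.407, 0.296], 18]
[[-58.0, 143.0, 144.0], [0.255, 0.475, 0.345], 18]
[[-66.0, 164.0, 165.0], [0.291, 0.543, 0.394], 18]
[[-75.0, 184.0, 185.0], [0.327, 0.611, 0.444], 18]
[[-83.0, 205.0, 206.0], [0.364, 0.679, 0.493], 18]
```

Request:
send_rows:
  moves:
    - [[-8, 20, 21], [0.036, 0.068, 0.049], 18]
    - [[-17, 41, 41], [0.073, 0.136, 0.099], 18]
    - [[-25, 61, 62], [0.109, 0.204, 0.148], 18]
    - [[-33, 82, 82], [0.146, 0.272, 0.197], 18]
    - [[-41, 102, 103], [0.182, 0.34, 0.246], 18]
    - [[-50, 123, 124], [0.218, 0.407, 0.296], 18]
    - [[-58, 143, 144], [0.255, 0.475, 0.345], 18]
    - [[-66, 164, 165], [0.291, 0.543, 0.394], 18]
    - [[-75, 184, 185], [0.327, 0.611, 0.444], 18]
    - [[-83, 205, 206], [0.364, 0.679, 0.493], 18]

```text
clock: 18.58
eef_pos: [0.555, 0.0435, 0.3878]
tool_rot: [-0.096, 0.984, 0.017, 0.15]
ft_force: [0.8, 0.0, -1.1]
grip_width: 0.0231
```

Run:
```python
from h import *
O,F=scoop_now(); 
c=scoop_to(OS+[0,0,.13],YS,0); rows(None,c,11)
```

```text
t 18.58 tcp [0.555  0.0435 0.3878] grasp [0.5708 0.0469 0.3363] z [ 0.293  0.062 -0.954] x [-0.936 -0.185 -0.299] F [ 0.8  0.  -1.1] w 0.0231 q [ 0.06  0.14  0.05  1.19  0.04 -0.13]
scoop O [0.4586 0.0226 0.2702] lip [0.388  0.0084 0.2703] yaw 0.198 pitch -0.001 roll -0.002
[-14.6, 246.7, 146.1] [0.145, -0.003, 0.466]
[[-1.0, 22.0, 13.0], [0.013, -0.0, 0.042], 18]
[[-3.0, 45.0, 27.0], [0.026, -0.001, 0.085], 18]
[[-4.0, 67.0, 40.0], [0.039, -0.001, 0.127], 18]
[[-5.0, 90.0, 53.0], [0.053, -0.001, 0.17], 18]
[[-7.0, 112.0, 66.0], [0.066, -0.002, 0.212], 18]
[[-8.0, 135.0, 80.0], [0.079, -0.002, 0.254], 18]
[[-9.0, 157.0, 93.0], [0.092, -0.002, 0.297], 18]
[[-11.0, 179.0, 106.0], [0.105, -0.003, 0.339], 18]
[[-12.0, 202.0, 120.0], [0.118, -0.003, 0.382], 18]
[[-13.0, 224.0, 133.0], [0.131, -0.003, 0.424], 18]
[[-15.0, 247.0, 146.0], [0.145, -0.003, 0.466], 18]
```

Request:
send_rows:
  moves:
    - [[-1, 22, 0], [0.013, 0, 0.042], 18]
    - [[-3, 45, 0], [0.026, 0, 0.085], 18]
    - [[-4, 67, 5], [0.039, 0, 0.127], 18]
    - [[-5, 90, 10], [0.053, 0, 0.17], 18]
    - [[-7, 112, 20], [0.066, 0, 0.212], 18]
    - [[-8, 135, 40], [0.079, 0, 0.254], 18]
    - [[-9, 157, 60], [0.092, 0, 0.297], 18]
    - [[-11, 179, 85], [0.105, 0, 0.339], 18]
    - [[-12, 202, 110], [0.118, 0, 0.382], 18]
    - [[-13, 224, 133], [0.131, 0, 0.424], 18]
    - [[-15, 247, 146], [0.145, -0.003, 0.466], 18]
    - [[-15, 247, 146], [0.145, -0.003, 0.466], 18]

```text
clock: 19.58
eef_pos: [0.5612, 0.302, 0.2479]
tool_rot: [0.142, 0.979, -0.021, 0.147]
ft_force: [0.1, -0.2, -2.3]
grip_width: 0.0232
```

Run:
```python
from h import *
O,F=scoop_now(); w=snap('wrist','w9.png')
a=cv2.cvtColor(cv2.imread('pics/w3.png'),cv2.COLOR_BGR2GRAY);b=cv2.cvtColor(cv2.imread('pics/w9.png'),cv2.COLOR_BGR2GRAY)
# slip check: back wall / ferrule / handle template from w3 found in w9
for n,(x0,y0,x1,y1) in dict(ferrule=(235,100,270,145),cornL=(112,95,140,125),cornR=(365,95,395,125),endh=(225,150,280,190)).items():
    r=cv2.matchTemplate(b[y0-15:y1+15,x0-15:x1+15],a[y0:y1,x0:x1],cv2.TM_CCOEFF_NORMED); _,v,_,l=cv2.minMaxLoc(r); print(n,round(v,2),np.array(l)-15)
c=scoop_to(OS+[0,0,.025],YS,0); c=scoop_to(OS,YS,0)
```

```text
t 19.58 tcp [0.5612 0.302  0.2479] grasp [0.5764 0.2976 0.1963] z [ 0.282 -0.082 -0.956] x [-0.917  0.271 -0.294] F [ 0.1 -0.2 -2.3] w 0.0232 q [ 0.57  0.42  0.07  1.03 -0.22  0.84]
scoop O [0.4654 0.3281 0.1309] lip [0.3963 0.3484 0.1314] yaw -0.285 pitch -0.007 roll -0.004
ferrule 0.97 [1 0]
cornL 0.99 [ 3 -1]
cornR 0.78 [-1  1]
endh 0.83 [0 4]
[27.6, -2.5, 97.3] [-0.003, -0.005, 0.006]
[35.0, -2.5, 121.1] [-0.003, -0.005, 0.006]
```

Request:
send_rows:
  moves:
    - [[8, -2, 30], [-0.003, -0.005, 0.006], 18]
    - [[16, -2, 60], [-0.003, -0.005, 0.006], 18]
    - [[24, -2, 85], [-0.003, -0.005, 0.006], 18]
    - [[28, -2, 97], [-0.003, -0.005, 0.006], 18]
    - [[28, -2, 97], [-0.003, -0.005, 0.006], 18]
    - [[28, -2, 97], [-0.003, -0.005, 0.006], 18]
    - [[28, -2, 97], [-0.003, -0.005, 0.006], 18]

```text
clock: 20.22
eef_pos: [0.564, 0.2982, 0.1508]
tool_rot: [0.144, 0.978, -0.018, 0.152]
ft_force: [-0.3, 0.8, -1.4]
grip_width: 0.0232
```

Run:
```python
from h import *
O,F=scoop_now(); c=scoop_to(OS+[0,0,.011],YS,0); c=scoop_to(OS,YS,0)
w=snap('wrist','w10.png')
```

```text
t 20.22 tcp [0.564  0.2982 0.1508] grasp [0.5798 0.2939 0.0994] z [ 0.292 -0.08  -0.953] x [-0.912  0.277 -0.303] F [-0.3  0.8 -1.4] w 0.0232 q [ 0.57  0.49 -0.08  0.79 -0.23  0.84]
scoop O [0.4696 0.3252 0.0328] lip [0.4006 0.3458 0.0327] yaw -0.290 pitch 0.003 roll 0.003
[5.2, -1.2, 15.2] [0.003, 0.003, -0.001]
[8.5, -1.3, 25.7] [0.003, 0.003, -0.001]
```

Request:
send_rows:
  moves:
    - [[3, -1, 8], [0.003, 0.003, 0], 18]
    - [[5, -1, 15], [0.003, 0.003, 0], 18]
    - [[5, -1, 15], [0.003, 0.003, 0], 18]
    - [[7, -1, 20], [0.003, 0.003, 0], 18]
    - [[8.5, -1, 26], [0.003, 0.003, 0], 18]
    - [[9, -1, 27], [0.003, 0.003, 0], 18]
    - [[9, -1, 27], [0.003, 0.003, 0], 18]
    - [[9, -1, 27], [0.003, 0.003, 0], 18]

```text
clock: 20.93
eef_pos: [0.5672, 0.2983, 0.1269]
tool_rot: [0.146, 0.977, -0.017, 0.155]
ft_force: [2.5, -3.8, 10.9]
grip_width: 0.0231
```

Run:
```python
from h import *
O,F=scoop_now()
```

```text
t 20.93 tcp [0.5672 0.2983 0.1269] grasp [0.5833 0.294  0.0755] z [ 0.298 -0.079 -0.951] x [-0.909  0.28  -0.309] F [ 2.5 -3.8 10.9] w 0.0231 q [ 0.57  0.52 -0.1   0.73 -0.23  0.84]
scoop O [0.4737 0.3258 0.0083] lip [0.4048 0.3465 0.0077] yaw -0.293 pitch 0.009 roll 0.006
```

Request:
send_rows:
  moves:
    - [[-1, 0, -3], [0, 0, 0], 18]
    - [[3, -3, -3], [0, 0.005, 0.003], 18]
    - [[3, -3, -3], [0, 0.005, 0.003], 18]
    - [[5, -3, 1], [0, 0.008, 0.003], 18]
    - [[5, -3, 3], [0, 0.008, 0.003], 18]
    - [[5, -3, 3], [0, 0.008, 0.003], 18]
    - [[5, -3, 3], [0, 0.008, 0.003], 18]

```text
clock: 21.52
eef_pos: [0.5623, 0.2963, 0.1218]
tool_rot: [0.148, 0.977, -0.017, 0.151]
ft_force: [1.5, -1.3, -0.7]
grip_width: 0.0233
```

Run:
```python
from h import *
O,F=scoop_now(); print(RS.T@(O-OS)); scoop_to(OS,YS,0)
w=snap('wrist','w11.png')
```

```text
t 21.52 tcp [0.5623 0.2963 0.1218] grasp [0.578  0.2921 0.0702] z [ 0.29  -0.078 -0.954] x [-0.911  0.283 -0.3  ] F [ 1.5 -1.3 -0.7] w 0.0233 q [ 0.57  0.52 -0.12  0.72 -0.22  0.84]
scoop O [0.4679 0.3243 0.0041] lip [0.399  0.3453 0.0041] yaw -0.296 pitch -0.000 roll 0.006
[-7.40476879e-04 -7.17666036e-06 -1.94696574e-03]
[-1.3, 1.3, -1.6] [0.004, -0.0, -0.007]
```

Request:
send_rows:
  moves:
    - [[0, 0, 0], [0, 0, 0], 60]
    - [[0, 0, 0], [0, 0, 0], 60]
    - [[0, 0, 0], [0, 0, 0], 60]
    - [[0, 0, 0], [0, 0, 0], 60]
    - [[0, 0, 0], [0, 0, 0], 60]
    - [[0, 0, -20], [0, 0, 0], 60]
    - [[0, 0, -50], [0, 0, 0], 60]
    - [[0, 0, -92], [0, 0, 0], 60]
    - [[0, 0, -92], [0, 0, 0], 60]
    - [[0, 0, -92], [0, 0, 0], 60]

```text
clock: 22.4
eef_pos: [0.5369, 0.305, 0.2136]
tool_rot: [0.148, 0.977, -0.014, 0.154]
ft_force: [-0.1, 0.2, -1.3]
grip_width: 0.0601
```

Run:
```python
from h import *
now(); w=snap('wrist','w12.png');t=snap('top','t12.png');s=snap('scene','s12.png')
a=cv2.resize(w,(400,300));b=cv2.resize(s[130:240,80:410],(400,133),interpolation=cv2.INTER_CUBIC);d=cv2.resize(s[145:215,315:405],(400,311),interpolation=cv2.INTER_CUBIC)
c=cv2.resize(t[100:280,80:320],(400,300),interpolation=cv2.INTER_CUBIC);e=cv2.resize(t[140:240,320:420],(300,300),interpolation=cv2.INTER_CUBIC)
L=np.vstack([a,c]);R=np.zeros_like(L);R[:133]=b;R[133:444]=d;R[444:600,:156]=cv2.resize(e,(156,156))
cv2.imwrite('pics/c12.png',cv2.convertScaleAbs(cv2.cvtColor(np.hstack([L,R]),cv2.COLOR_RGB2BGR),alpha=1.3))
```

```text
t 22.4 tcp [0.5369 0.305  0.2136] grasp [0.5529 0.301  0.1622] z [ 0.296 -0.073 -0.952] x [-0.909  0.284 -0.305] F [-0.1  0.2 -1.3] w 0.0601 q [ 0.6   0.4  -0.05  0.91 -0.23  0.88]
```

View pics/c12.png

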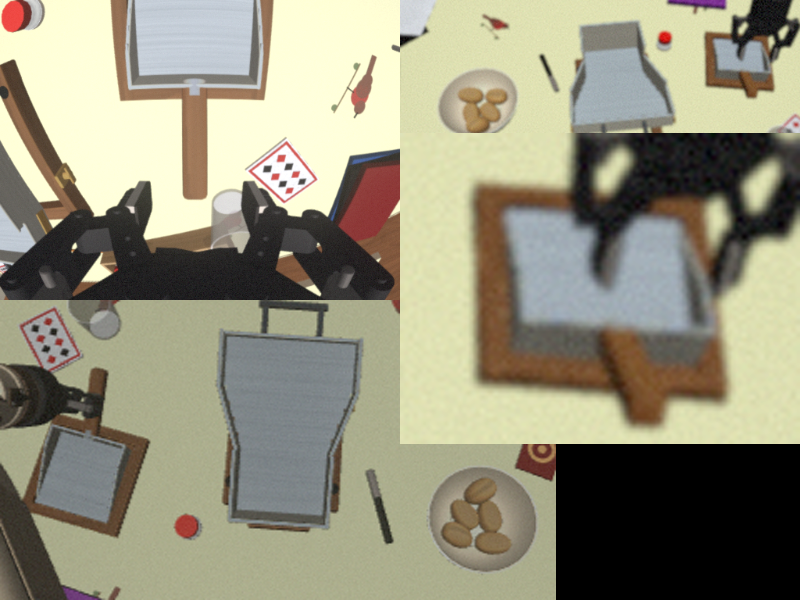

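Pan back in the brown rest, flat-looking, five eggs in the bowl, tray tilted. Numerical check of the seat against the view before the grasp, without another picture.

Run:
```python
from h import *
a=cv2.cvtColor(cv2.imread('pics/w2.png'),cv2.COLOR_BGR2GRAY);b=cv2.cvtColor(cv2.imread('pics/w12.png'),cv2.COLOR_BGR2GRAY)
c2=np.load('cw2.npy',allow_pickle=True).item(); c=get_calibration('wrist')
def pw(c,X):
    p=np.array(c['R'])@X+np.array(c['t']); r=np.hypot(p[0],p[1]); th=np.arctan2(r,p[2]); return np.array([c['cx'],c['cy']])+c['fx']*th*p[:2]/r
y=-.29;h=np.array([np.cos(y),np.sin(y),0]);w=np.array([-h[1],h[0],0]);O=np.array([.4686,.3241,.006])
for n,px,loc in [('rimL',(343,131),(76.5,84,10)),('rimR',(157,131),(76.5,-84,10)),('wallL',(337,121),(55,63,41)),('wallR',(166,120),(55,-63,41)),('ferrule',(251,120),(55,0,41)),('hend',(250,258),(153,0,96))]:
    x,yy=px; k=11
    r=cv2.matchTemplate(b[yy-k-14:yy+k+15,x-k-14:x+k+15],a[yy-k:yy+k+1,x-k:x+k+1],cv2.TM_CCOEFF_NORMED);_,v,_,l=cv2.minMaxLoc(r)
    X=O+h*loc[0]/1e3+w*loc[1]/1e3+[0,0,loc[2]/1e3]
    e=pw(c,X)-pw(c2,X); print(n,round(v,2),'seen shift',np.array(l)-14,'expected if unmoved',e.round(1))
```

```text
rimL 0.97 seen shift [-6 -4] expected if unmoved [0.1 0.7]
rimR 0.99 seen shift [-3 -2] expected if unmoved [-0.2  2.2]
wallL 0.87 seen shift [-5 -9] expected if unmoved [0.2 1.1]
wallR 0.72 seen shift [-3 -6] expected if unmoved [-0.   2.4]
ferrule 0.98 seen shift [-2 -8] expected if unmoved [0.2 1.8]
hend 0.99 seen shift [ 0 -9] expected if unmoved [1.5 1.7]
```

Relative to the rest rim the scoop appears about 4 mm further back (towards -x) than at the start. That could still be seated, since the pocket allows ±4.5 mm, so I'll solve its pose properly from tracked points.

```bash
cat > seat.py <<'E'
from h import *
from scipy.optimize import least_squares
def pw(c,X,d=np.zeros(6)):
    p=(Rn.from_rotvec(d[:3]).as_matrix()@np.array(c['R'])@X.T).T+np.array(c['t'])+d[3:]; r=np.hypot(p[:,0],p[:,1]); th=np.arctan2(r,p[:,2])
    return np.array([c['cx'],c['cy']])+c['fx']*(th/r)[:,None]*p[:,:2]
def seat(img,c):
    a=cv2.cvtColor(cv2.imread('pics/w2.png'),cv2.COLOR_BGR2GRAY);b=cv2.cvtColor(cv2.imread(img),cv2.COLOR_BGR2GRAY)
    c2=np.load('cw2.npy',allow_pickle=True).item()
    h=HS;w=np.array([-h[1],h[0],0])
    def track(p):
        q,s,_=cv2.calcOpticalFlowPyrLK(a,b,p,None,winSize=(17,17),maxLevel=3); r,s2,_=cv2.calcOpticalFlowPyrLK(b,a,q,None,winSize=(17,17),maxLevel=3)
        return q,(s.ravel()*s2.ravel()>0)&(np.linalg.norm(r-p,axis=-1).ravel()<.4)
    # fixed things: cards (z 1 mm), rest rim corners (z 16 mm)
    m=np.zeros_like(a); m[180:268,315:415]=255
    p=cv2.goodFeaturesToTrack(a,60,.05,5,mask=m); rim=np.array([[[343,131]],[[157,131]],[[152,90]],[[353,70]]],np.float32)[:2]
    z=np.r_[np.full(len(p),.001),np.full(len(rim),.016)]; P=np.vstack([p,rim]).astype(np.float32); q,ok=track(P)
    X=np.array([onz(rayw(c2,u),zz) for u,zz in zip(P[:,0],z)])[ok]; Q=q[ok,0]; W=np.where(z[ok]>.01,4,1)[:,None]
    f=least_squares(lambda d:np.r_[(W*(pw(c,X,d)-Q)).ravel(),d[:3]*100,d[3:]*500],np.zeros(6),loss='soft_l1'); d=f.x
    print('fixed pts',ok.sum(),'med res px',np.median(np.abs(pw(c,X,d)-Q)).round(2),'cam corr',d.round(4))
    # scoop points in the scoop frame from w2
    m=np.zeros_like(a); m[108:128,160:345]=255; m[120:265,232:268]=255
    S=cv2.goodFeaturesToTrack(a,60,.02,5,mask=m).astype(np.float32); q,ok=track(S); L=[];K=[]
    for u,v,o in zip(S[:,0],q[:,0],ok):
        if not o: continue
        C,dd=rayw(c2,u); C=RS.T@(C-OS); dd=RS.T@dd
        if u[1]<128: t=(.041-C[2])/dd[2]           # back wall top
        else: n=np.array([-.5,0,.866]); t=(n@(np.array([.113,0,.064])-C)+.011)/(n@dd)  # handle top face
        L.append(C+t*dd);K.append(v)
    L=np.array(L);K=np.array(K)
    def g(s): return pw(c,(OS+s[:3])+(RS@Rn.from_rotvec(s[3:]).as_matrix()@L.T).T,d)
    f=least_squares(lambda s:np.r_[(g(s)-K).ravel(),s[3:]*20],np.zeros(6),loss='soft_l1',x_scale=[.001]*3+[.01]*3); s=f.x
    print('scoop pts',len(L),'res',np.median(np.abs(g(s)-K)).round(2),'shift in rest frame mm',(RS.T@s[:3]*1e3).round(1),'turn',s[3:].round(3))
E
python3 - <<'E'
from seat import *
seat('pics/w12.png',get_calibration('wrist'))
E
```

```text
fixed pts 44 med res px 0.18 cam corr [-0.0019 -0.0105 -0.0059 -0.0038 -0.0029 -0.0008]
scoop pts 17 res 0.12 shift in rest frame mm [-3.7  1.8  1.6] turn [0.001 0.016 0.004]
```

The scoop is seated but sits about 4 mm back in the pocket, 1.8 mm sideways. That's inside tolerance but close to the edge, so I'll regrip and nudge it towards centre.

Request:
send_rows:
  moves:
    - [[0, 0, 35], [0, 0, 0], 60]
    - [[0, 0, 70], [0, 0, 0], 60]
    - [[0, 0, 90], [0, 0, 0], 60]
    - [[0, 0, 90], [0, 0, 0], 60]
    - [[0, 0, 90], [0, 0, 0], 18]
    - [[0, 0, 90], [0, 0, 0], 18]
    - [[0, 0, 90], [0, 0, 0], 18]
    - [[0, 0, 90], [0, 0, 0], 18]
    - [[0, 0, 90], [0, 0, 0], 18]
    - [[0, 0, 90], [0, 0, 0], 18]

```text
clock: 23.38
eef_pos: [0.5618, 0.2967, 0.1244]
tool_rot: [0.148, 0.977, -0.017, 0.152]
ft_force: [0.4, 0.6, 3.9]
grip_width: 0.0232
```

Run:
```python
from h import *
now()
```

```text
t 23.38 tcp [0.5618 0.2967 0.1244] grasp [0.5775 0.2925 0.0729] z [ 0.291 -0.077 -0.954] x [-0.911  0.283 -0.301] F [0.4 0.6 3.9] w 0.0232 q [ 0.57  0.52 -0.11  0.73 -0.22  0.84]
```

Request:
send_rows:
  moves:
    - [[-2, -1, 0.6], [0, 0, 0], 18]
    - [[-4, -1.5, 2], [0, -0.01, 0], 18]
    - [[-4, -1.5, 2], [0, -0.01, 0], 18]
    - [[-4, -1.5, 2], [0, -0.01, 0], 18]

```text
clock: 23.72
eef_pos: [0.5659, 0.2941, 0.1244]
tool_rot: [0.148, 0.976, -0.017, 0.157]
ft_force: [-0.7, 0.4, 4.2]
grip_width: 0.0228
```

Run:
```python
from h import *
now()
```

```text
t 23.72 tcp [0.5659 0.2941 0.1244] grasp [0.5822 0.2899 0.0731] z [ 0.301 -0.079 -0.95 ] x [-0.907  0.283 -0.311] F [-0.7  0.4  4.2] w 0.0228 q [ 0.56  0.52 -0.12  0.71 -0.23  0.84]
```

Request:
send_rows:
  moves:
    - [[0, 0, 0], [0, 0, 0], 60]
    - [[0, 0, 0], [0, 0, 0], 60]
    - [[0, 0, 0], [0, 0, 0], 60]
    - [[0, 0, 0], [0, 0, 0], 60]
    - [[0, 0, 0], [0, 0, 0], 60]
    - [[0, 0, -20], [0, 0, 0], 60]
    - [[0, 0, -50], [0, 0, 0], 60]
    - [[0, 0, -92], [0, 0, 0], 60]
    - [[0, 0, -92], [0, 0, 0], 60]
    - [[0, 0, -92], [0, 0, 0], 60]

```text
clock: 24.55
eef_pos: [0.5393, 0.3028, 0.2155]
tool_rot: [0.147, 0.976, -0.014, 0.159]
ft_force: [-0.9, -0.3, -1.3]
grip_width: 0.06
```

Run:
```python
from seat import *
now(); c=get_calibration('wrist'); snap('wrist','w13.png'); seat('pics/w13.png',c)
```

```text
t 24.55 tcp [0.5393 0.3028 0.2155] grasp [0.5559 0.2987 0.1643] z [ 0.307 -0.075 -0.949] x [-0.906  0.283 -0.316] F [-0.9 -0.3 -1.3] w 0.06 q [ 0.6   0.39 -0.06  0.9  -0.24  0.87]
fixed pts 29 med res px 0.86 cam corr [-0.0761 -0.0512 -0.0349  0.0006 -0.002   0.0034]
scoop pts 16 res 0.16 shift in rest frame mm [ 3.3 -0.7  1. ] turn [ 0.053  0.042 -0.002]
```

The camera fit went bad there (residual 0.86 px, false card matches). Re-solving with predicted start points.

```bash
sed -i "s/def track(p):/def track(p,g=None):\n        if g is None: g=p\n        g=g.astype(np.float32).copy()/; s/q,s,_=cv2.calcOpticalFlowPyrLK(a,b,p,None,winSize=(17,17),maxLevel=3); r/q,s,_=cv2.calcOpticalFlowPyrLK(a,b,p,g,winSize=(17,17),maxLevel=1,flags=4); r/; s/d\[:3\]\*100,/d[:3]*300,/" seat.py
sed -i "s/; q,ok=track(P)/; X0=np.array([onz(rayw(c2,u),zz) for u,zz in zip(P[:,0],z)]); q,ok=track(P,pw(c,X0)[:,None]-[3,3])/; s/S=cv2.goodF\(.*\); q,ok=track(S)/S=cv2.goodF\1; q,ok=track(S,pw(c,np.array([onz(rayw(c2,u),.06) for u in S[:,0]]),d)[:,None])/" seat.py
python3 - <<'E'
from seat import *
c=get_calibration('wrist'); seat('pics/w13.png',c); seat('pics/w2.png',np.load('cw2.npy',allow_pickle=True).item())
snap('wrist','w14.png'); seat('pics/w14.png',c)
E
```

```text
fixed pts 29 med res px 0.19 cam corr [ 0.0005 -0.0022 -0.0015 -0.0021 -0.0017  0.0003]
scoop pts 16 res 0.1 shift in rest frame mm [ 2.3  0.5 -0.8] turn [-0.003 -0.008  0.002]
fixed pts 45 med res px 0.0 cam corr [-0.  0.  0.  0. -0. -0.]
scoop pts 20 res 0.0 shift in rest frame mm [ 0. -0.  0.] turn [-0. -0. -0.]
fixed pts 37 med res px 0.08 cam corr [-0.0006 -0.0002 -0.0001 -0.0002 -0.0003  0.0002]
scoop pts 16 res 0.12 shift in rest frame mm [ 2.3  0.4 -1.1] turn [ 0.    -0.01   0.003]
```

Run:
```python
from h import *
now(); order.job_done()
```

```text
t 24.65 tcp [0.5379 0.3013 0.2116] grasp [0.5542 0.297  0.1602] z [ 0.301 -0.079 -0.95 ] x [-0.907  0.283 -0.311] F [ 0.6  0.2 -0.6] w 0.06 q [ 0.6   0.4  -0.06  0.9  -0.24  0.87]
the job is handed in; nothing more can be done
```

I handed the job in at 24.7 s, and my checks showed every goal met; no verdict came back. I lifted the tray by its handle to the stop, scooped up all five eggs in one pass and tipped them into the white bowl. I then laid the scoop back in the pocket of the brown rest.

**Last picture:** All five eggs were in the upright bowl and the tray was empty and still tilted. The red jar, marker and cup looked where they had been. I did not measure them, and neither the brush nor the second jar was checked at the end.

**Scoop seat:** My first check put the scoop about 4 mm too far back in the pocket, so I regripped it and nudged it forward.
- The next fit failed: its camera residual was 0.86 px because of false matches. I redid it.
- The redone fit gave +2.3 mm along x and 0.4 mm sideways from where the scoop started. Height was within about 1 mm and tilt about 0.01 rad. The same fit on a second picture gave nearly the same result.
- The first check, from before I fixed the fit, may be a little off too.
- These figures are relative to the scoop's starting pose, not to the middle of the pocket.

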